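# Clear the bare corn cob into the pedal bin

### The job

Clear the bare corn cob off the chopping board into the small pedal bin on the worktop: press the bin's pedal right down to its stop, so that the lid swings over and stays open by itself, put the cob in, then shut the lid. Leave the whole ear of corn on the board and the bottle and the canister where they are, and do not shove or tip the bin.

Things in the scene. Friction and masses are not known exactly. Their poses are not given: they have to be found in the camera images.
- bin: free-standing steel pedal bin, 170 deep (x), 200 wide (y), 234 high when shut, 2.5 kg in all. Origin: centre of its underside on the worktop; z up, -x is the front with the pedal. In the front, between a 10 high base plate and the front wall (lower edge 82 above the worktop), is a toe recess 43 deep with the pedal in it
- bin_mouth (a point): point: centre of the bin's open mouth at rim height, 220 above the worktop. Mouth 158 (bin's x) by 188 (y), walls 6 thick, inner floor 88 above the worktop
- pedal_pad (a point): point on top of the pedal plate, mid-width, 2 outside the bin's front wall, 7 from the plate's front edge; 50 above the worktop at rest, 20 fully down. Ribbed steel plate 100 wide, 52 deep, 7 thick, only 9 of it outside the wall: a gripper pointing straight down meets the wall, so lean it 35 to 45 degrees and slide the fingers in under the wall
- pedal (a joint): pedal angle, rad: 0 up, 0.24 down on its firm stop; springs up when let go. Hinge level across the bin, 34 above the worktop, 122 behind pedal_pad. A slow push takes about 7 to 14 N at pedal_pad; a sharp rise beyond that is the stop. By a one-way push rod it lifts the lid to 7.55 times its own angle
- lid (a joint): lid angle, rad: 0 shut, 1.57 upright, 1.87 fully back. Let go of the pedal before the lid is past 1.63 and it sinks shut; only with the pedal on its stop (or within 2 mm of it) does the lid pass over and lean back, open by itself. To shut it, push it from behind (bin's +x side) to below 1.5: it then sinks shut by itself in 1 to 2 s
- lid_edge (a point): point: middle of the lid's free edge (the front one when shut), 176 from the hinge. Lid: a plain steel plate 176 by 204 by 10, 0.10 to 0.15 kg
- lid_hinge (a point): point: middle of the lid's hinge line, along the bin's y, 88 behind the bin's centre and 222 above the worktop. Open, the lid stands above it, leaning 0.30 rad to the rear, its edge then 390 above the worktop; the rear face is 10 behind the hinge line
- cob: bare corn cob (the scrap), straw-coloured round bar 130 long, 34 thick, 0.06 to 0.13 kg, lying on the board. Origin: its centre, on its axis; its y axis runs along its length
- ear: whole ear of corn, thicker and longer than the cob: 50 thick, 200 long, tapering to one end, lying on the board; a bystander. Origin: on its axis, 100 from the tip; its y axis runs along its length to the tip
- board: wooden chopping board 300 (x) by 240 (y), 22 thick, fixed. Origin: centre of its underside, z up
- bottle: amber glass oil bottle, 64 diameter, 250 high, a bystander. Origin: centre of its underside, z up
- canister: lidded copper canister, 94 diameter, 148 high, a bystander. Origin: centre of its underside, z up

How it is judged:
By the outcome, as a careful person would: the job done as asked, in the order asked, and still so for the second after the job is handed in, with the robot touching nothing.
It also fails if it takes over 67 s, if anything falls off the work surface, if the arm or the gripper's body presses on something with over 40 N, if the wrist force passes 120 N, or if a joint passes its speed limit or range.

### The arm

A 7-joint arm with a two-finger parallel gripper is mounted at the origin on the work surface. World frame = base frame: x ahead of the robot, y to its left, z up, the work surface at z = 0. Lengths are in m, angles in degrees, forces in N, time in s.
With the tool pointing down it reaches from about 0.425 to 0.875 m from the base axis. Payload 4.7 kg.
Tool frame: the origin (TCP) lies midway between the tips of the shut fingers; the grasp point (between the pads) lies 19 mm behind it; z points along the fingers, x is the direction in which the jaws open and shut, and the axes are right-handed (so a half turn about z gives the same grasp; the last joint's range is limited). The gripper opens to 87 mm and grips with 3 to 60 N. Pads are 19 mm wide; open, the fingers measure 117 mm over their backs; the gripper's body (75 mm by 190 mm) begins 51 mm behind the grasp point.
Start: joints at [66.526, 18.392, -4.016, 83.108, 1.295, 78.541, -3.26], TCP at [0.267, -0.593, 0.189] pointing down, gripper open.
Joint ranges: [-163.93, 163.93], [-17.29, 119.83], [-79.2, 71.16], [3.27, 140.29], [-89.18, 269.18], [5.43, 117.66], [-154.24, 154.24]. Speed limits (degrees/s): [147.25, 147.25, 180, 180, 180, 180, 180].

### API

Orientations are given as [roll, pitch, yaw] about the fixed x, y, z axes, in that order (R = Rz(yaw) Ry(pitch) Rx(roll)).
In Python, from cell import env gives the robot as it stands.
- The arm moves only by the tool carry_out, never from a script. Its argument "plan" is a list of rows, each an object with "grip": the closure, from 0 (fully open) to 1 (shut); "dp": the shift along the tool's x, y, z in m, a list of three; "rotation": the turn, a rotation vector about the tool's x, y, z in degrees, a list of three. In form: [{"grip": grip, "dp": [dx, dy, dz], "rotation": [wx, wy, wz]}, ...]. A call has 1 to 8 rows; each row shifts and turns the pose as measured when the row begins, along the tool's axes as they then stand; what a row does not reach is not made up. A row lasts 1/12 s, in which the tool goes at most 41.7 mm and 7.16 degrees, less where a joint would pass 70% of its speed; a pose out of reach is approached as far as the arm can. A call is refused whole if a number of a shift passes 0.0417 or a number of a turn 7.16, either way. A call with a gripper value outside its range is refused whole. The fingers move at their own pace and stop on an object; "force" is the grip in N (left out, the last holds). Time passes only in rows, so rows that do not move let the fingers close. It gives the time, the measured TCP pose, the force and the opening at its end, in the units of the state.
- env.get_obs(): the state, without advancing time (a new reading comes with each control period).
- env.read_camera(name): name is "side" or "top" or "wrist"; returns the picture (400x640x3 uint8, red, green, blue); there is no depth.
- env.camera_params(name): a dict with "fx", "fy", "cx", "cy" (pixels), "R" (3x3) and "t" (3): a world point X has camera coordinates R X + t. Camera axes: x right, y down, z forward; pixel columns grow to the right and rows downward; lengths in m; the calibration is good to about 2 mm. The wrist camera is an equidistant fisheye: a pixel r from the principal point sees the ray r / f radians off the axis. A picture is of the moment at which its call begins: read the wrist's pose just before it. camera_params takes no time and is no camera call; for the wrist camera it gives the pose at the moment of the call.
- env.sign_off(): hands the job in, once; it reports no verdict.
The state is a dict: "time_s": time; "qpos": joint angles; "joint_velocities": joint speeds; "effort": joint torques, N m; "tool_pos": TCP position; "tool_rot": TCP orientation; "force": force on the tool from outside, world axes, zero at the start; "wrist_torque": the same for the moment, N m; "grip_width": finger opening in m.
Only numpy, scipy, OpenCV 4.12 (cv2) and the standard library are available. Lean on these libraries where they do the work, as an engineer would, in place of code of your own. Each camera call takes 0.05 s, during which the arm holds its last target. There are 200 camera calls.

## Working session

There is one attempt and no reset: what is moved stays moved. The work goes in short steps, Python scripts to look and compute and a tool call to move; the robot and the scene stay as the last step left them, time stands still between calls to the robot, and variables do not carry over. Pictures are saved under pics/ and viewed, about 8 in all and at most 12, crops included, and the job is handed in when it is done.

Besides the shell and the picture viewer there is one more tool, called after "Emit:" by a JSON object that holds its "api" and its "payload", one argument or row to a line. carry_out: Moves the arm, as the interface text tells. Its arguments: {"type":"object","properties":{"plan":{"type":"array","items":{"type":"object","properties":{"grip":{"type":"number"},"dp":{"type":"array","items":{"type":"number"}},"rotation":{"type":"array","items":{"type":"number"}}}}},"force":{"type":"number"}},"required":["plan"]}

```bash
ls; mkdir -p pics; python3 - <<'E'
from cell import env
import cv2, numpy as np
print(env.get_obs())
a=env.read_camera("top");b=env.read_camera("side")
cv2.imwrite("pics/top0.png",a[:,:,::-1]);cv2.imwrite("pics/side0.png",b[:,:,::-1])
for n in("top","side","wrist"):print(n,env.camera_params(n))
E
```

```text
pics
{'time_s': 0.0, 'qpos': array([66.52699263, 18.43774791, -4.01543782, 83.17468336,  1.29811067,
       78.54147352, -3.26089042]), 'joint_velocities': array([-5.29334764e-02, -8.62017819e-02,  4.71537496e-05, -7.40119520e-02,
        1.71034995e-02,  3.78904570e-02, -1.16534311e-02]), 'effort': array([-1.37132411e-04, -4.91295326e+01, -4.04005805e-01, -3.12535429e+01,
       -6.38553291e-02,  4.36813734e-02,  1.99695760e-04]), 'tool_pos': array([ 0.26696178, -0.59196899,  0.18797837]), 'tool_rot': array([ 1.79991117e+02,  1.08487593e-01, -6.57176148e+01]), 'force': array([-0.18008226,  0.46593335, -0.48411131]), 'wrist_torque': array([-0.01256266,  0.02833223, -0.02522429]), 'grip_width': 0.08649813115730064}
top {'fx': 419.9914763892193, 'fy': 419.9914763892193, 'cx': 316.28301017907916, 'cy': 199.78384024611086, 'R': array([[ 0.02208192, -0.99974554, -0.00461004],
       [-0.99407211, -0.02146514, -0.1065828 ],
       [ 0.10645672,  0.00693627, -0.99429314]]), 't': array([0.04768587, 0.61074935, 1.2927876 ])}
side {'fx': 447.183181304524, 'fy': 447.183181304524, 'cx': 318.55245053467917, 'cy': 191.75969272120963, 'R': array([[ 8.49351880e-01,  5.27826989e-01, -2.31828248e-04],
       [ 4.55978070e-01, -7.33957407e-01, -5.03379107e-01],
       [-2.65867230e-01,  4.27440282e-01, -8.64065635e-01]]), 't': array([-0.54113592, -0.14330163,  1.5478203 ])}
wrist {'fx': 309.70691628693146, 'fy': 309.70691628693146, 'cx': 316.35892466027065, 'cy': 198.87087871761267, 'R': array([[ 0.41130891, -0.91149512, -0.00127571],
       [-0.87138563, -0.39361949,  0.29283233],
       [-0.26741738, -0.11933291, -0.95616296]]), 't': array([-0.64927135, -0.03506278,  0.39141099])}
```

View pics/top0.png

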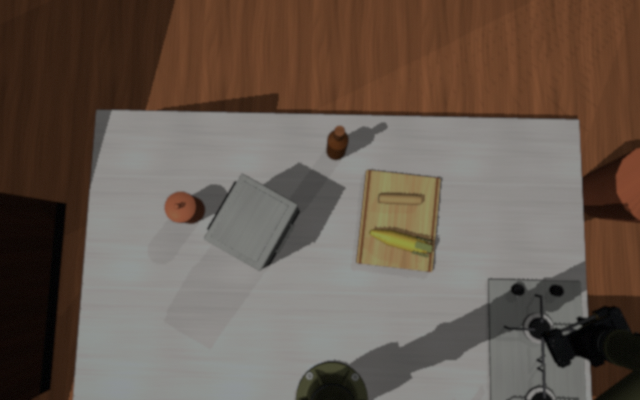

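View pics/side0.png

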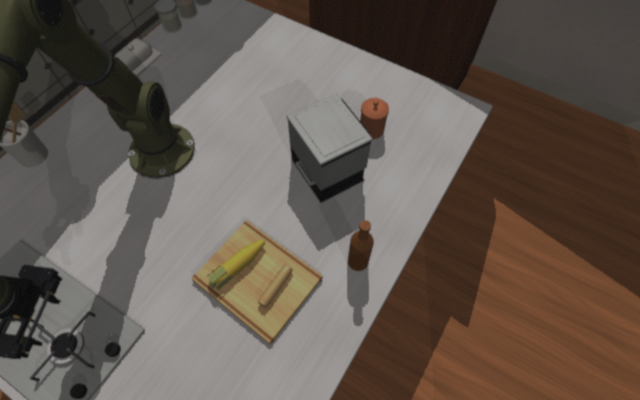

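The top view shows the bin lid at about (252,222), the cob at (401,198), the ear at (402,241), the bottle at (337,143) and the canister at (182,207). The side view shows the bin at (330,150). Next I'll zoom in on the bin to find its front.

```bash
python3 - <<'E'
import cv2, numpy as np
a=cv2.imread("pics/top0.png")[160:285,190:320];b=cv2.imread("pics/side0.png")[85:210,270:400]
g=lambda im:np.clip(255*(im/255.)**0.6,0,255).astype(np.uint8)
cv2.imwrite("pics/z.png",np.hstack([g(cv2.resize(i,(400,385),interpolation=cv2.INTER_CUBIC)) for i in(a,b)]))
E
```

```text
(no output)
```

View pics/z.png

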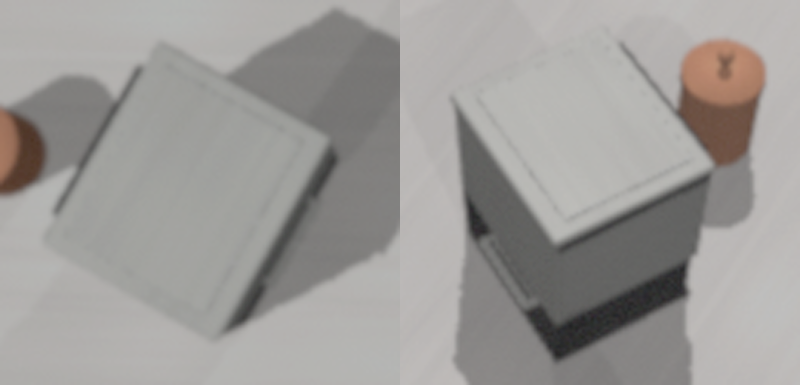

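The zoom shows the bin's front, with the pedal plate, facing lower right in the top view (top face edge from (330,140) to (218,338)). The hinge strip is at upper left. Next I'll compute the poses.

```bash
cat > h.py <<'E'
from cell import env
import cv2, numpy as np
def plane(name,uv,z,p=None):
    p=p or env.camera_params(name); uv=np.atleast_2d(uv).astype(float)
    d=np.c_[(uv[:,0]-p['cx'])/p['fx'],(uv[:,1]-p['cy'])/p['fy'],np.ones(len(uv))]
    R=p['R']; o=-R.T@p['t']; w=d@R
    return o+w*((z-o[2])/w[:,2])[:,None]
def ang(v): return np.degrees(np.arctan2(v[1],v[0]))
E
python3 - <<'E'
from h import *
np.set_printoptions(precision=4,suppress=True)
t=np.array([(160,42),(332,140),(218,338),(45,240)])/[3.077,3.08]+[190,160]
s=(np.array([(612,28),(455,98),(558,242),(712,165)])-[400,0])/[3.077,3.08]+[270,85]
for n,u in(("top",t),("side",s)):
    P=plane(n,u,.234); print(n,P,np.linalg.norm(P-np.roll(P,-1,0),axis=1)); m=P.mean(0)
    print("ctr",m,"yaw",ang(P[0]-P[1]),ang(P[3]-P[2]),ang(P[0]-P[3])-90,ang(P[1]-P[2])-90)
for n in("top","side"):
    im=cv2.imread(f"pics/{n}0.png"); hsv=cv2.cvtColor(im,cv2.COLOR_BGR2HSV)
    pts={"top":((401,198),(402,241),(390,255)),"side":((275,287),(238,262),(265,315))}[n]
    print([hsv[v,u] for u,v in pts])
    x0,y0=(350,165) if n=="top" else (190,215)
    c=im[y0:y0+130,x0:x0+140]; cv2.imwrite(f"pics/b_{n}.png",c)
a,b=[cv2.resize(cv2.imread(f"pics/b_{n}.png"),None,fx=2.85,fy=2.85,interpolation=cv2.INTER_CUBIC) for n in("top","side")]
cv2.imwrite("pics/b.png",np.hstack([a,b]))
E
```

```text
top [[0.6545 0.2613 0.234 ]
 [0.5717 0.1084 0.234 ]
 [0.4    0.2012 0.234 ]
 [0.4799 0.3534 0.234 ]] [0.1739 0.1953 0.1719 0.1974]
ctr [0.5265 0.2311 0.234 ] yaw 61.56336331839303 62.26977613577985 -117.8114171906677 -118.39450077735788
side [[0.4896 0.3553 0.234 ]
 [0.4067 0.1989 0.234 ]
 [0.5781 0.1098 0.234 ]
 [0.6547 0.2588 0.234 ]] [0.177  0.1931 0.1676 0.1913]
ctr [0.5323 0.2307 0.234 ] yaw 62.08235645005608 62.77397635917967 59.693802007892884 62.51515940152407
[array([ 20, 109, 140], dtype=uint8), array([ 30, 146, 145], dtype=uint8), array([ 17, 116, 139], dtype=uint8)]
[array([ 18, 113, 138], dtype=uint8), array([ 23, 163, 150], dtype=uint8), array([ 22,  99, 139], dtype=uint8)]
```

View pics/b.png

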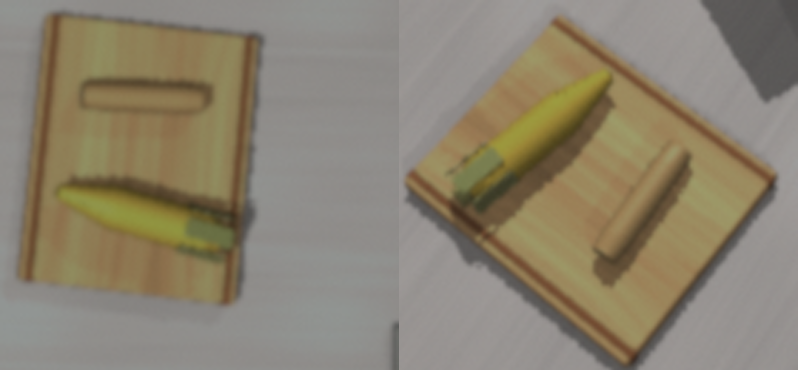

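Bin origin is about (0.529,0.231) with yaw about 62°. Next I'll measure the cob and bystanders and plan the first leg, going above the cob for a close look on the way to the pedal.

```bash
cat >> h.py <<'E'
from scipy.spatial.transform import Rotation as Rn
np.set_printoptions(precision=4,suppress=True)
BIN=np.array([.5285,.231]); BY=62.
def b2w(x,y,z):
    c,s=np.cos(np.radians(BY)),np.sin(np.radians(BY)); return np.array([BIN[0]+c*x-s*y,BIN[1]+s*x+c*y,z])
def w2b(p):
    c,s=np.cos(np.radians(BY)),np.sin(np.radians(BY)); d=np.array(p[:2])-BIN; return np.array([c*d[0]+s*d[1],-s*d[0]+c*d[1]])
def down(yaw): return Rn.from_euler('xyz',[180,0,yaw],degrees=True)
def lean(a):  # tool x = -bin y, z leaning to bin +x
    bx=b2w(1,0,0)-b2w(0,0,0); z=np.sin(np.radians(a))*bx-np.cos(np.radians(a))*np.array([0,0,1.])
    x=b2w(0,-1,0)-b2w(0,0,0); return Rn.from_matrix(np.c_[x,np.cross(z,x),z])
def cur():
    o=env.get_obs(); return o['tool_pos'],Rn.from_euler('xyz',o['tool_rot'],degrees=True)
def rows(tp,tR,start=None):
    p,R=start or cur(); w=(R.inv()*tR).as_rotvec(degrees=True); d=np.array(tp)-p
    n=max(1,int(np.ceil(max(np.linalg.norm(d)/.0410,np.linalg.norm(w)/7.0))))
    print("n",n,"dist",np.linalg.norm(d),"rot/row",(w/n).round(2))
    for i in range(n):
        Ri=R*Rn.from_rotvec(w*i/n,degrees=True); print((Ri.inv().apply(d)/n).round(4).tolist())
    return np.array(tp),tR
E
python3 - <<'E'
from h import *
P=plane("top",[(378.1,198.3),(424,199)],.039);Q=plane("side",[(260.9,303.4),(288.2,267.6)],.039)
for X in(P,Q): print("cob",X.mean(0),np.linalg.norm(X[0]-X[1]),ang(X[0]-X[1]))
C=plane("top",[(182,206)],.155)[0];B=plane("top",[(340,131)],.25)[0]
print("can",C,w2b(C),"bottle",B,w2b(B))
p=rows((.50,-.25,.32),down(-20)); 
E
```

```text
cob [ 0.6182 -0.205   0.039 ] 0.14392279625090257 90.35620210948245
cob [ 0.6155 -0.1995  0.039 ] 0.12690626516739137 -92.74295906543128
can [0.5703 0.4441 0.155 ] [0.2078 0.0632] bottle [ 0.7732 -0.      0.25  ] [-0.0891 -0.3245]
n 11 dist 0.43436315176835955 rot/row [-0.    0.01 -4.16]
[-0.0197, -0.0321, -0.012]
[-0.0173, -0.0334, -0.012]
[-0.0148, -0.0346, -0.012]
[-0.0123, -0.0356, -0.012]
[-0.0096, -0.0364, -0.012]
[-0.007, -0.037, -0.012]
[-0.0043, -0.0374, -0.012]
[-0.0016, -0.0376, -0.012]
[0.0012, -0.0376, -0.012]
[0.0039, -0.0374, -0.012]
[0.0066, -0.037, -0.012]
```

Emit:
{"api": "carry_out", "payload": {
  "plan": [
    {"grip": 0,"dp": [-0.02,-0.032,-0.012],"rotation": [0,0,-4.2]},
    {"grip": 0,"dp": [-0.017,-0.033,-0.012],"rotation": [0,0,-4.2]},
    {"grip": 0,"dp": [-0.015,-0.035,-0.012],"rotation": [0,0,-4.2]},
    {"grip": 0,"dp": [-0.012,-0.036,-0.012],"rotation": [0,0,-4.2]},
    {"grip": 0,"dp": [-0.01,-0.036,-0.012],"rotation": [0,0,-4.2]},
    {"grip": 0,"dp": [-0.007,-0.037,-0.012],"rotation": [0,0,-4.2]},
    {"grip": 0,"dp": [-0.004,-0.037,-0.012],"rotation": [0,0,-4.2]},
    {"grip": 0,"dp": [-0.002,-0.037,-0.012],"rotation": [0,0,-4.2]}
  ]
}}

```text
time_s: 0.77
tool_pos: [0.4282, -0.3394, 0.2774]
tool_rot: [-180.0, 1.1, -31.9]
force: [1.2, -0.1, -0.3]
grip_width: 0.0871
```

```bash
python3 - <<'E'
from h import *
import pickle
p=env.camera_params("wrist"); a=env.read_camera("wrist"); cv2.imwrite("pics/w1.png",a[:,:,::-1]); pickle.dump(p,open("w1.pkl","wb"))
o=env.get_obs(); print(o['tool_pos'],o['tool_rot'],o['qpos'],p)
E
```

```text
[ 0.4354 -0.3305  0.2805] [-179.657     0.8053  -30.9246] [ 51.7036   5.6848 -18.4887  88.1828   1.4923  87.244    2.2775] {'fx': 309.70691628693146, 'fy': 309.70691628693146, 'cx': 316.35892466027065, 'cy': 198.87087871761267, 'R': array([[ 0.8491, -0.5279, -0.0183],
       [-0.5003, -0.8148,  0.2928],
       [-0.1695, -0.2395, -0.956 ]]), 't': array([-0.538 , -0.1234,  0.4673])}
```

View pics/w1.png

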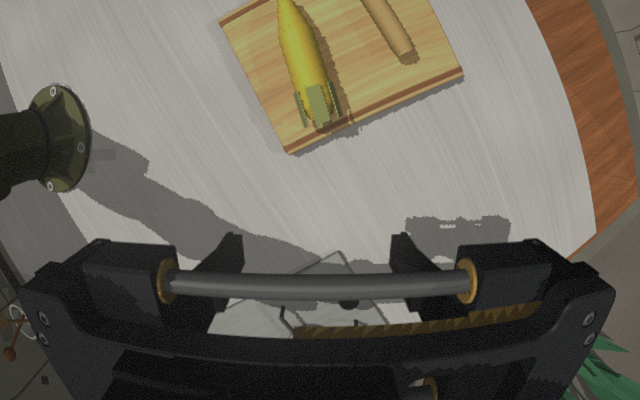

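The wrist view shows the ear at (308,60), the cob's near end at (408,55) and the board. The bin isn't in view yet. Next is the staging pose for the pedal.

```bash
python3 - <<'E'
from h import *
print(b2w(-.17,0,.2), lean(45).as_euler('xyz',degrees=True))
p=rows(b2w(-.17,0,.20),lean(45))
E
```

```text
[0.4487 0.0809 0.2   ] [-135.    0.  -28.]
n 11 dist 0.4194379837743656 rot/row [ 4.06 -0.04 -0.28]
[-0.0181, -0.0327, 0.0078]
[-0.0179, -0.0321, 0.0101]
[-0.0178, -0.0314, 0.0123]
[-0.0176, -0.0305, 0.0145]
[-0.0174, -0.0295, 0.0167]
[-0.0173, -0.0284, 0.0187]
[-0.0171, -0.027, 0.0207]
[-0.017, -0.0256, 0.0226]
[-0.0169, -0.024, 0.0244]
[-0.0167, -0.0223, 0.026]
[-0.0166, -0.0205, 0.0275]
```

Emit:
{"api": "carry_out", "payload": {
  "plan": [
    {"grip": 1,"dp": [-0.018,-0.033,0.008],"rotation": [4,0,-0.3]},
    {"grip": 1,"dp": [-0.018,-0.032,0.01],"rotation": [4,0,-0.3]},
    {"grip": 1,"dp": [-0.018,-0.031,0.012],"rotation": [4,0,-0.3]},
    {"grip": 1,"dp": [-0.018,-0.03,0.0145],"rotation": [4,0,-0.3]},
    {"grip": 1,"dp": [-0.017,-0.03,0.017],"rotation": [4,0,-0.3]},
    {"grip": 1,"dp": [-0.017,-0.028,0.019],"rotation": [4,0,-0.3]},
    {"grip": 1,"dp": [-0.017,-0.027,0.02],"rotation": [4,0,-0.3]},
    {"grip": 1,"dp": [-0.017,-0.025,0.022],"rotation": [4,0,-0.3]}
  ]
}}

```text
time_s: 1.48
tool_pos: [0.4474, -0.028, 0.224]
tool_rot: [-146.4, -0.5, -28.2]
force: [-0.2, 0.2, -0.6]
grip_width: 0.0413
```

```bash
python3 - <<'E'
from h import *
import pickle
o=env.get_obs(); print(o['tool_pos'],o['tool_rot'],o['qpos'])
p=env.camera_params("wrist"); a=env.read_camera("wrist"); cv2.imwrite("pics/w2.png",a[:,:,::-1]); pickle.dump(p,open("w2.pkl","wb"))
rows(b2w(-.17,0,.20),lean(45))
E
```

```text
[ 0.4474 -0.028   0.224 ] [-146.3832   -0.4737  -28.2468] [ 51.2705 -10.2851 -19.318  116.8964 -37.8874  78.1351  14.0444]
n 3 dist 0.1044586137318554 rot/row [ 3.71  0.05 -0.  ]
[-0.0143, -0.0221, 0.0228]
[-0.0143, -0.0205, 0.0242]
[-0.0143, -0.0189, 0.0255]
```

View pics/w2.png

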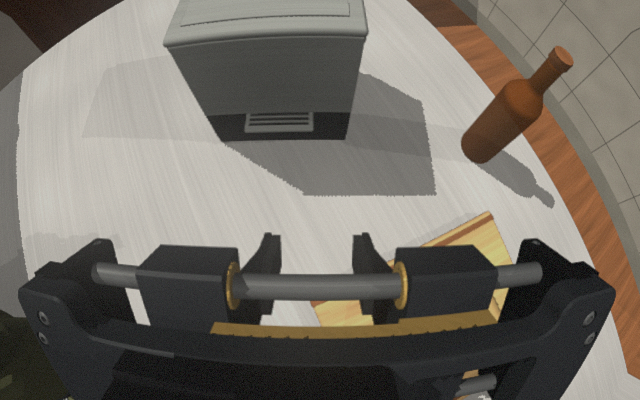

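The wrist view shows the bin front with the pedal plate at (246–313, 113–131). The base corners are at (222,141) and (346,138), and the lid front corners at (164,46) and (367,36).

```bash
cat >> h.py <<'E'
def wplane(uv,z,p):
    uv=np.atleast_2d(uv).astype(float)-[p['cx'],p['cy']]; r=np.linalg.norm(uv,axis=1); th=r/p['fx']
    d=np.c_[uv/r[:,None]*np.sin(th)[:,None],np.cos(th)]; R=p['R']; o=-R.T@p['t']; w=d@R
    return o+w*((z-o[2])/w[:,2])[:,None]
E
python3 - <<'E'
from h import *
import pickle
p=pickle.load(open("w2.pkl","rb"))
for n,uv,z in(("pedal front lower",[(246,132),(313,131)],.046),("base",[(222,141),(346,138)],.0),("lid front lower",[(164,46),(367,36)],.224)):
    P=wplane(uv,z,p); print(n,P.tolist(),[w2b(q) for q in P],"len",np.linalg.norm(P[0]-P[1]),"yaw",ang(P[0]-P[1])-90)
E
```

```text
pedal front lower [[0.44239678204429383, 0.17210819448443693, 0.045999999999999985], [0.527290320904399, 0.12672941984080283, 0.045999999999999985]] [array([-0.0924,  0.0484]), array([-0.0926, -0.0479])] len 0.09626082343482166 yaw 61.87382795716272
base [[0.4030251574220282, 0.2051735019722381, 5.551115123125783e-17], [0.5793030740087705, 0.1141965727813088, 0.0]] [array([-0.0817,  0.0987]), array([-0.0793, -0.0997])] len 0.1983701225516933 yaw 62.70176790307485
lid front lower [[0.3979718600236033, 0.2054177117688301, 0.224], [0.5760733825860119, 0.1094451298662266, 0.22400000000000003]] [array([-0.0839,  0.1032]), array([-0.085 , -0.0991])] len 0.20231383743110626 yaw 61.6813502492715
```

```bash
sed -i 's/BIN=np.array(\[.5285,.231\])/BIN=np.array([.5293,.2328])/' h.py; python3 - <<'E'
from h import *
s=rows(b2w(-.147,0,.136),lean(45)); rows(b2w(-.086,0,.075),lean(45),s)
E
```

```text
n 4 dist 0.15112164157821154 rot/row [ 2.79  0.04 -0.  ]
[-0.0107, -0.0128, 0.0339]
[-0.0107, -0.0112, 0.0345]
[-0.0108, -0.0095, 0.035]
[-0.0108, -0.0078, 0.0354]
n 3 dist 0.0862670273047588 rot/row [0. 0. 0.]
[-0.0, -0.0, 0.0288]
[-0.0, -0.0, 0.0288]
[-0.0, -0.0, 0.0288]
```

Emit:
{"api": "carry_out", "payload": {
  "plan": [
    {"grip": 1,"dp": [-0.011,-0.013,0.034],"rotation": [2.8,0,0]},
    {"grip": 1,"dp": [-0.011,-0.011,0.034],"rotation": [2.8,0,0]},
    {"grip": 1,"dp": [-0.011,-0.01,0.035],"rotation": [2.8,0,0]},
    {"grip": 1,"dp": [-0.011,-0.008,0.035],"rotation": [2.8,0,0]},
    {"grip": 1,"dp": [0,0,0.0],"rotation": [0,0,0]}
  ]
}}

```text
time_s: 1.95
tool_pos: [0.4573, 0.1029, 0.1343]
tool_rot: [-134.8, 0.1, -28.2]
force: [-1.2, -0.1, 0.0]
grip_width: 0.0053
```

```bash
python3 - <<'E'
from h import *
o=env.get_obs(); print(o['tool_pos'],w2b(o['tool_pos']),o['tool_rot'],o['qpos'],o['force'],o['grip_width'])
s=rows(b2w(-.090,0,.078),lean(45)); rows(b2w(-.077,0,.062),lean(45),s)
E
```

```text
[0.4573 0.1029 0.1343] [-0.1485  0.0026] [-134.8185    0.1029  -28.1518] [ 45.6833  -7.6691 -23.7321 132.2689 -55.9472  63.6461  24.3258] [-1.2174 -0.1324  0.0212] 0.005300257114392029
n 2 dist 0.08122079504515625 rot/row [-0.09 -0.02 -0.09]
[0.0013, -0.0006, 0.0406]
[0.0013, -0.0007, 0.0406]
n 1 dist 0.020615528128088305 rot/row [0. 0. 0.]
[0.0, 0.0021, 0.0205]
```

Emit:
{"api": "carry_out", "payload": {
  "plan": [
    {"grip": 1,"dp": [0.001,0,0.025],"rotation": [0,0,0]},
    {"grip": 1,"dp": [0.001,0,0.025],"rotation": [0,0,0]},
    {"grip": 1,"dp": [0,0,0.022],"rotation": [0,0,0]},
    {"grip": 1,"dp": [0,0,0.0],"rotation": [0,0,0]}
  ]
}}

```text
time_s: 2.28
tool_pos: [0.483, 0.1473, 0.0801]
tool_rot: [-135.0, 0.2, -28.3]
force: [-1.1, 0.0, 0.1]
grip_width: 0.0006
```

```bash
python3 - <<'E'
from h import *
o=env.get_obs(); print(o['tool_pos'],w2b(o['tool_pos']),o['tool_rot'],o['qpos'],o['force'],o['grip_width'])
s=rows(b2w(-.076,0,.062),lean(45)); rows(b2w(-.073,0,.026),lean(45),s)
E
```

```text
[0.483  0.1473 0.0801] [-0.0972  0.0007] [-135.0126    0.1542  -28.2713] [ 41.4434  -0.2558 -28.7434 133.6284 -60.6783  51.5728  26.3335] [-1.0521  0.0363  0.0963] 0.0005625843459264341
n 1 dist 0.027889738383181557 rot/row [ 0.01 -0.08 -0.3 ]
[0.0007, -0.0023, 0.0278]
n 1 dist 0.03612478373637689 rot/row [0. 0. 0.]
[0.0, 0.0233, 0.0276]
```

Emit:
{"api": "carry_out", "payload": {
  "plan": [
    {"grip": 1,"dp": [0,-0.001,0.014],"rotation": [0,0,0]},
    {"grip": 1,"dp": [0,-0.001,0.014],"rotation": [0,0,0]},
    {"grip": 1,"dp": [0,0,0.0],"rotation": [0,0,0]},
    {"grip": 1,"dp": [0,0.004,0.004],"rotation": [0,0,0]},
    {"grip": 1,"dp": [0,0.004,0.004],"rotation": [0,0,0]}
  ]
}}

```text
time_s: 2.7
tool_pos: [0.4959, 0.1626, 0.052]
tool_rot: [-135.0, -0.1, -28.4]
force: [0.2, -0.7, 0.7]
grip_width: 0.0006
```

```bash
python3 - <<'E'
from h import *
o=env.get_obs(); print(o['tool_pos'],w2b(o['tool_pos']),o['tool_rot'],o['qpos'],o['force'],o['grip_width'])
E
```

```text
[0.4959 0.1626 0.052 ] [-0.0776 -0.0034] [-135.0215   -0.0692  -28.3947] [ 39.6235   4.5433 -30.3788 133.6912 -63.1568  45.7294  28.9497] [ 0.24   -0.6912  0.7483] 0.0006253922266998398
```

Emit:
{"api": "carry_out", "payload": {
  "plan": [
    {"grip": 1,"dp": [0,0.004,0.004],"rotation": [0,0,0]},
    {"grip": 1,"dp": [0,0.004,0.004],"rotation": [0,0,0]}
  ]
}}

```text
time_s: 2.87
tool_pos: [0.497, 0.1603, 0.0406]
tool_rot: [-135.0, -0.2, -28.5]
force: [-0.1, -0.7, -0.3]
grip_width: 0.0007
```

Emit:
{"api": "carry_out", "payload": {
  "plan": [
    {"grip": 1,"dp": [0,0.003,0.003],"rotation": [0,0,0]},
    {"grip": 1,"dp": [0,0.003,0.003],"rotation": [0,0,0]}
  ]
}}

```text
time_s: 3.03
tool_pos: [0.4972, 0.1589, 0.0311]
tool_rot: [-135.1, -0.2, -28.7]
force: [0.4, 0.3, 0.4]
grip_width: 0.0006
```

No force where the plate should be, so I'll look.

```bash
python3 - <<'E'
from h import *
o=env.get_obs(); print(o['tool_pos'],w2b(o['tool_pos']),o['force'],o['effort'],o['wrist_torque'])
w=env.read_camera("wrist"); s=env.read_camera("side")
g=lambda im:np.clip(255*(im/255.)**0.6,0,255).astype(np.uint8)
s=cv2.resize(s[85:210,270:400],(400,385),interpolation=cv2.INTER_CUBIC); w=cv2.resize(w[0:385:1,120:520],(400,385))
cv2.imwrite("pics/p1.png",g(np.hstack([w,s]))[:,:,::-1])
E
```

```text
[0.4972 0.1589 0.0311] [-0.0803 -0.0063] [0.3857 0.3146 0.4229] [  0.0077 -24.646   -1.851  -21.3317  -2.0194   2.0588  -0.1895] [-0.6966  0.3126  0.0237]
```

View pics/p1.png

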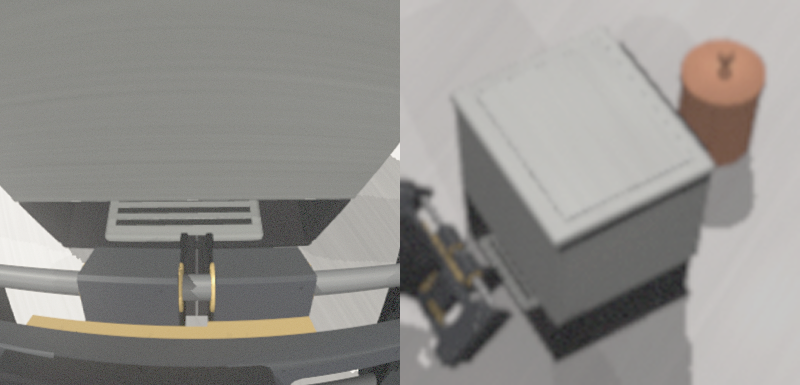

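```bash
cat >> h.py <<'E'
def wproj(X,p):
    c=np.atleast_2d(X)@p['R'].T+p['t']; r=np.linalg.norm(c[:,:2],axis=1); th=np.arctan2(r,c[:,2])
    return c[:,:2]/r[:,None]*(th*p['fx'])[:,None]+[p['cx'],p['cy']]
E
python3 - <<'E'
from h import *
p=env.camera_params("wrist"); t,R=cur()
print("tcp",wproj(t,p),"2cm behind",wproj(t-.02*R.as_matrix()[:,2],p))
for z in(.05,.043,.03,.02,.013): print(z,"front edge",wproj([b2w(-.094,.05,z),b2w(-.094,-.05,z),b2w(-.094,0,z)],p).tolist())
print("wall low edge",wproj([b2w(-.085,.1,.082),b2w(-.085,-.1,.082)],p).tolist())
print("base front top",wproj([b2w(-.085,.1,.01),b2w(-.085,-.1,.01),b2w(-.085,.1,0),b2w(-.085,-.1,0)],p).tolist(), "cam",-p['R'].T@p['t'], w2b(-p['R'].T@p['t']))
E
```

```text
tcp [[315.8195 228.4859]] 2cm behind [[315.7726 240.7715]]
0.05 front edge [[226.9469876321379, 237.07613937304006], [387.90041722647754, 235.95865852801688], [306.9442120235299, 237.38749666038964]]
0.043 front edge [[229.73068633051696, 240.9634599034644], [385.58789964046275, 239.89646225004608], [307.22527300869905, 241.32819108722404]]
0.03 front edge [[234.49059618574393, 247.55213375909614], [381.64145326765913, 246.564563585254], [307.70288185880696, 247.98256984856476]]
0.02 front edge [[237.82789016601578, 252.12846281441804], [378.8801127299984, 251.19189829993235], [308.0356140891518, 252.58761978570814]]
0.013 front edge [[240.0138353380273, 255.10700350599376], [377.07382490179657, 254.20196671788568], [308.2526508520659, 255.57799882003303]]
wall low edge [[137.41210580850847, 201.0841654355797], [478.20656128726233, 198.19964035096436]]
base front top [[181.41209612562957, 243.44518738951155], [437.13920538940283, 241.6097237992061], [186.0447012291471, 247.65729191001094], [432.8607131567593, 245.90236125590246]] cam [0.4578 0.0887 0.2262] [-0.1608 -0.0045]
```

```bash
python3 - <<'E'
import cv2,numpy as np
a=cv2.imread("pics/p1.png"); print(cv2.cvtColor(a,cv2.COLOR_BGR2GRAY)[222:252:2,170:230:4])
c=a[190:300,140:260]; cv2.imwrite("pics/p1z.png",cv2.resize(c,None,fx=5,fy=5,interpolation=cv2.INTER_CUBIC))
E
```

```text
[[ 87  83  79  73  82  81  85  70  81  86  84  79  82  81  82]
 [ 98  94  92  93  93  96  96  96  98  97  99 103  99 103 120]
 [159 157 157 157 154 158 161 163 163 163 163 161 164 160 166]
 [166 165 165 163 165 164 166 166 163 164 166 165 164 164 165]
 [163 166 169 164 167 167 165 166 165 167 167 164 166 166 164]
 [165 166 163 141 138 162 165 165 166 150 137 164 162 165 166]
 [163 163 163  58  62 155 153 154 156  86  65 163 165 168 166]
 [169 170 171  61  72  82  78  87  83  54  69 170 174 173 173]
 [161 166 163  75  66  77  69  82  73  71  65 162 164 164 164]
 [148 146 148  67  72  76  79  83  81  61  68 146 142 139 137]
 [ 83  80  79  75  76  78  66  80  72  73  75  75  82  77  71]
 [ 81  89  75  72  82  79  65  75  65  58  73  71  77  75  78]
 [ 81  77  79  70  79  68  63  78  77  62  70  71  75  78  70]
 [ 90  97  86  69  74  79  72  65  76  78  67  83  86  88  87]
 [107  97 100  70  65  75  76  82  75  75  72 102 101 102  97]]
```

View pics/p1z.png

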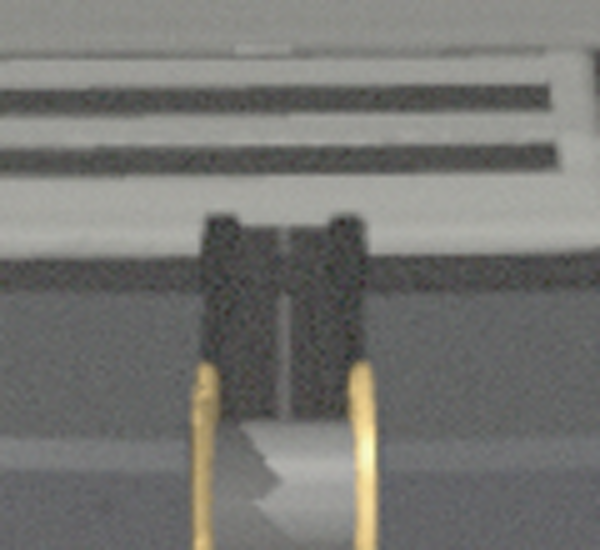

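The finger tips look to be just in front of the plate, which is still at rest and showing no force. In every wrist picture the tips appear about 6 px short of the projected TCP, so the wrist view is biased by several mm. I'll back out, rise and go in deeper.

Emit:
{"api": "carry_out", "payload": {
  "plan": [
    {"grip": 1,"dp": [0,0,-0.025],"rotation": [0,0,0]},
    {"grip": 1,"dp": [0.003,-0.01,-0.01],"rotation": [0,0,0]},
    {"grip": 1,"dp": [0.003,-0.01,-0.01],"rotation": [0,0,0.3]},
    {"grip": 1,"dp": [0,0,0],"rotation": [0,0,0.3]}
  ]
}}

```text
time_s: 3.47
tool_pos: [0.4915, 0.1414, 0.0773]
tool_rot: [-135.0, 0.6, -29.0]
force: [-0.1, -0.8, 0.0]
grip_width: 0.0003
```

```bash
python3 - <<'E'
from h import *
o=env.get_obs(); print(o['tool_pos'],w2b(o['tool_pos']),o['tool_rot'],o['force'],o['wrist_torque'])
rows(b2w(-.068,0,.060),lean(45))
E
```

```text
[0.4915 0.1414 0.0773] [-0.0985 -0.0095] [-135.0377    0.616   -29.0194] [-0.0809 -0.7955  0.0059] [-0.8015  0.3249 -0.0215]
n 1 dist 0.03633993203318483 rot/row [ 0.03 -0.28 -1.16]
[-0.0099, -0.0091, 0.0338]
```

Emit:
{"api": "carry_out", "payload": {
  "plan": [
    {"grip": 1,"dp": [-0.004,-0.003,0.012],"rotation": [0,0,-0.6]},
    {"grip": 1,"dp": [-0.004,-0.003,0.012],"rotation": [0,0,-0.5]},
    {"grip": 1,"dp": [-0.001,-0.003,0.009],"rotation": [0,0,0]},
    {"grip": 1,"dp": [0,0,0],"rotation": [0,0,0]}
  ]
}}

```text
time_s: 3.8
tool_pos: [0.5, 0.1699, 0.0597]
tool_rot: [-135.1, -0.5, -28.5]
force: [-1.2, -3.5, 3.0]
grip_width: 0.0002
```

```bash
python3 - <<'E'
from h import *
o=env.get_obs(); print(o['tool_pos'],w2b(o['tool_pos']),o['tool_rot'],o['force'],o['wrist_torque'])
E
```

```text
[0.5    0.1699 0.0597] [-0.0693 -0.0037] [-135.1442   -0.5499  -28.4655] [-1.2011 -3.5187  2.9972] [-0.84    0.2964 -0.0877]
```

Emit:
{"api": "carry_out", "payload": {
  "plan": [
    {"grip": 1,"dp": [0,0.004,0.004],"rotation": [0,0,0]},
    {"grip": 1,"dp": [0,0.004,0.004],"rotation": [0,0,0]}
  ]
}}

```text
time_s: 3.97
tool_pos: [0.5005, 0.1693, 0.0478]
tool_rot: [-135.2, -0.7, -28.5]
force: [-0.7, -0.3, -0.5]
grip_width: 0.0002
```

```bash
python3 - <<'E'
from h import *
o=env.get_obs(); print(o['tool_pos'],w2b(o['tool_pos']),o['tool_rot'],o['force'],o['wrist_torque'])
E
```

```text
[0.5005 0.1693 0.0478] [-0.0696 -0.0044] [-135.1732   -0.6617  -28.4628] [-0.6725 -0.2938 -0.506 ] [-0.7377  0.3317  0.0139]
```

```bash
python3 - <<'E'
from h import *
w=env.read_camera("wrist"); s=env.read_camera("side")
g=lambda im:np.clip(255*(im/255.)**0.6,0,255).astype(np.uint8)
s=cv2.resize(s[120:200,260:345],(400,376),interpolation=cv2.INTER_CUBIC); w=cv2.resize(w[170:300,250:388],(400,376),interpolation=cv2.INTER_CUBIC)
cv2.imwrite("pics/p2.png",g(np.hstack([w,s]))[:,:,::-1])
E
```

```text
(no output)
```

View pics/p2.png

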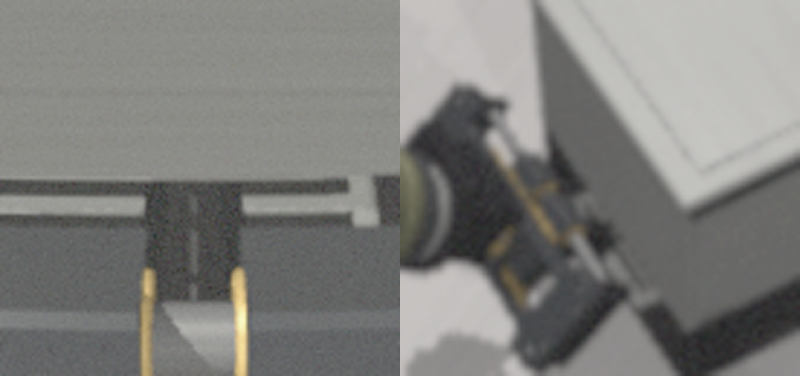

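```bash
python3 - <<'E'
from h import *
o=env.get_obs(); print(o['tool_pos'],w2b(o['tool_pos']),o['force'])
p=env.camera_params("wrist"); t,R=cur()
print("tcp",wproj(t,p))
for z in(.05,.043,.03,.02): print(z,"front edge R,mid",wproj([b2w(-.094,-.05,z),b2w(-.094,0,z)],p).round(1).tolist(),"pad rear R",wproj([b2w(-.08,-.05,z)],p).round(1))
print("wall low edge",wproj([b2w(-.085,0,.082)],p))
E
```

```text
[0.4995 0.1698 0.0472] [-0.0696 -0.0033] [-0.3769 -0.3539 -0.0913]
tcp [[315.8061 228.4105]]
0.05 front edge R,mid [[387.3, 260.2], [311.1, 261.7]] pad rear R [[385.4 240.4]]
0.043 front edge R,mid [[385.0, 263.2], [311.1, 264.6]] pad rear R [[383.3 243.8]]
0.03 front edge R,mid [[381.2, 268.2], [311.3, 269.5]] pad rear R [[379.6 249.8]]
0.02 front edge R,mid [[378.4, 271.6], [311.3, 273.0]] pad rear R [[377.1 253.9]]
wall low edge [[310.6423 230.2818]]
```

The wrist view now shows the fingers over the plate and passing under the wall edge at row 232 (230 predicted). I'll keep pressing.

Emit:
{"api": "carry_out", "payload": {
  "plan": [
    {"grip": 1,"dp": [0,0.0035,0.0035],"rotation": [0,0,0]}
  ]
}}

```text
time_s: 4.15
tool_pos: [0.4998, 0.17, 0.0424]
tool_rot: [-135.1, -0.5, -28.4]
force: [1.2, -0.7, -0.3]
grip_width: 0.0005
```

Emit:
{"api": "carry_out", "payload": {
  "plan": [
    {"grip": 1,"dp": [0,0.0035,0.0035],"rotation": [0,0,0]}
  ]
}}

```text
time_s: 4.23
tool_pos: [0.4996, 0.17, 0.0369]
tool_rot: [-135.1, -0.5, -28.4]
force: [-0.2, -1.1, -0.5]
grip_width: 0.0005
```

Emit:
{"api": "carry_out", "payload": {
  "plan": [
    {"grip": 1,"dp": [0,0.0035,0.0035],"rotation": [0,0,0]}
  ]
}}

```text
time_s: 4.32
tool_pos: [0.4996, 0.1701, 0.0314]
tool_rot: [-135.1, -0.5, -28.4]
force: [-0.0, -0.4, -0.1]
grip_width: 0.0006
```

```bash
python3 - <<'E'
from h import *
w=env.read_camera("wrist"); cv2.imwrite("pics/p3.png",w[:,:,::-1])
g=cv2.cvtColor(w,cv2.COLOR_RGB2GRAY)
print("cols 240,270,290,316,345,360,375; rows 218..262")
for r in range(218,264,2): print(r,[int(g[r,c-1:c+2].mean()) for c in(240,270,290,308,316,324,345,360,375)])
p=env.camera_params("wrist");t,R=cur();M=R.as_matrix()
print(wproj([t,t-.0095*M[:,1],t-.01*M[:,2],t-.01*M[:,2]-.0095*M[:,1],t-.02*M[:,2]-.0095*M[:,1]],p))
print(wproj([b2w(-.085,-.02,.082),b2w(-.094,-.04,.05),b2w(-.094,-.04,.043),b2w(-.094,-.04,.02)],p))
E
```

```text
cols 240,270,290,316,345,360,375; rows 218..262
218 [110, 92, 92, 95, 94, 96, 94, 92, 95]
220 [111, 109, 111, 111, 110, 109, 108, 112, 111]
222 [103, 94, 94, 93, 95, 95, 90, 86, 88]
224 [89, 40, 37, 35, 39, 38, 36, 34, 52]
226 [82, 38, 36, 36, 35, 34, 40, 33, 50]
228 [91, 58, 60, 63, 63, 63, 65, 81, 89]
230 [110, 111, 111, 109, 107, 110, 111, 110, 111]
232 [111, 111, 111, 103, 111, 108, 110, 108, 114]
234 [110, 106, 106, 78, 106, 95, 110, 94, 93]
236 [57, 45, 50, 35, 41, 37, 43, 37, 37]
238 [52, 37, 39, 33, 36, 33, 38, 38, 36]
240 [53, 38, 32, 29, 35, 36, 47, 47, 65]
242 [113, 108, 105, 33, 48, 35, 117, 118, 121]
244 [124, 111, 112, 33, 49, 35, 123, 122, 123]
246 [123, 114, 114, 35, 48, 33, 126, 125, 128]
248 [55, 73, 78, 35, 51, 29, 82, 79, 70]
250 [36, 37, 33, 29, 47, 34, 33, 35, 32]
252 [37, 35, 37, 35, 47, 36, 33, 36, 37]
254 [37, 34, 36, 35, 49, 34, 38, 36, 43]
256 [47, 36, 45, 31, 45, 34, 39, 51, 52]
258 [54, 54, 54, 36, 33, 29, 49, 53, 53]
260 [56, 54, 53, 37, 34, 31, 54, 53, 53]
262 [57, 54, 53, 34, 32, 33, 53, 56, 53]
[[315.7825 228.45  ]
 [315.7771 215.3767]
 [315.759  234.313 ]
 [315.7527 220.733 ]
 [315.7259 226.6172]]
[[350.6859 217.7047]
 [378.4483 252.7836]
 [376.2934 256.2253]
 [370.0899 266.0372]]
```

Evidence so far: the tip hides plate top at rows 234–248 and no force is felt. So the real tips sit some 20 mm short of the reported TCP along the tool axis. I'll rise, go in deeper and press again.

Emit:
{"api": "carry_out", "payload": {
  "plan": [
    {"grip": 1,"dp": [0,-0.006,-0.006],"rotation": [0,0,0]},
    {"grip": 1,"dp": [0,-0.007,0.007],"rotation": [0,0,0]},
    {"grip": 1,"dp": [0,0.003,0.003],"rotation": [0,0,0]}
  ]
}}

```text
time_s: 4.62
tool_pos: [0.504, 0.1797, 0.0352]
tool_rot: [-135.1, -0.4, -28.5]
force: [0.7, 0.7, 0.7]
grip_width: 0.0004
```

Emit:
{"api": "carry_out", "payload": {
  "plan": [
    {"grip": 1,"dp": [0,0.003,0.003],"rotation": [0,0,0]},
    {"grip": 1,"dp": [0,0.003,0.003],"rotation": [0,0,0]}
  ]
}}

```text
time_s: 4.78
tool_pos: [0.5061, 0.1811, 0.0298]
tool_rot: [-134.8, -0.5, -28.3]
force: [-7.1, -4.9, 16.3]
grip_width: 0.0003
```

Emit:
{"api": "carry_out", "payload": {
  "plan": [
    {"grip": 1,"dp": [0,0.003,0.003],"rotation": [0,0,0]}
  ]
}}

```text
time_s: 4.87
tool_pos: [0.5072, 0.1818, 0.0274]
tool_rot: [-134.6, -0.5, -28.3]
force: [-7.5, -4.0, 16.6]
grip_width: 0.0004
```

```bash
python3 - <<'E'
from h import *
o=env.get_obs(); print(o['tool_pos'],w2b(o['tool_pos']),o['force'],o['tool_rot'])
s=env.read_camera("side");w=env.read_camera("wrist")
g=lambda im:np.clip(255*(im/255.)**0.6,0,255).astype(np.uint8)
s=cv2.resize(s[70:210,260:400],(400,400),interpolation=cv2.INTER_CUBIC); w=cv2.resize(w[170:310,250:390],(400,400),interpolation=cv2.INTER_CUBIC)
cv2.imwrite("pics/p4.png",g(np.hstack([w,s]))[:,:,::-1])
E
```

```text
[0.5072 0.1818 0.0274] [-0.0554 -0.0044] [-7.4816 -3.9811 16.6295] [-134.6311   -0.5241  -28.2836]
```

View pics/p4.png

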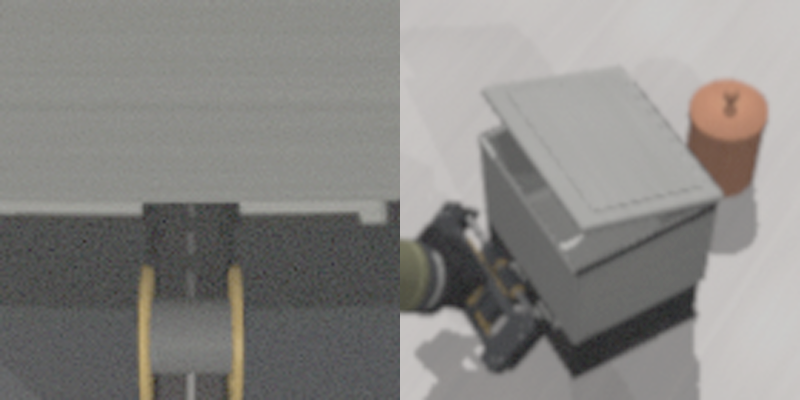

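The lid is lifting: the side crop shows it at about 0.3 rad. The bin's base corner is still at side pixel (321,201), so the bin hasn't moved. Pressing on.

Emit:
{"api": "carry_out", "payload": {
  "plan": [
    {"grip": 1,"dp": [0,0.005,0.0035],"rotation": [0,0,0]},
    {"grip": 1,"dp": [0,0.005,0.0035],"rotation": [0,0,0]}
  ]
}}

```text
time_s: 5.13
tool_pos: [0.508, 0.1822, 0.0193]
tool_rot: [-134.2, -0.5, -28.1]
force: [-9.1, -6.7, 16.7]
grip_width: 0.0005
```

Emit:
{"api": "carry_out", "payload": {
  "plan": [
    {"grip": 1,"dp": [0,0.005,0.0035],"rotation": [0,0,0]},
    {"grip": 1,"dp": [0,0.005,0.0035],"rotation": [0,0,0]}
  ]
}}

```text
time_s: 5.3
tool_pos: [0.5081, 0.1826, 0.0108]
tool_rot: [-133.7, -0.5, -27.9]
force: [-5.9, -3.4, 14.5]
grip_width: 0.0004
```

Emit:
{"api": "carry_out", "payload": {
  "plan": [
    {"grip": 1,"dp": [0,0.0045,0.003],"rotation": [0.3,0,0]}
  ]
}}

```text
time_s: 5.38
tool_pos: [0.5082, 0.1829, 0.007]
tool_rot: [-133.2, -0.6, -27.7]
force: [-4.3, -2.4, 11.0]
grip_width: 0.0005
```

Emit:
{"api": "carry_out", "payload": {
  "plan": [
    {"grip": 1,"dp": [0,0.0045,0.003],"rotation": [0.3,0,0]}
  ]
}}

```text
time_s: 5.47
tool_pos: [0.5085, 0.1836, 0.0036]
tool_rot: [-132.7, -0.6, -27.6]
force: [-13.2, -10.1, 30.3]
grip_width: 0.0002
```

Emit:
{"api": "carry_out", "payload": {
  "plan": [
    {"grip": 1,"dp": [0,0.0045,0.003],"rotation": [0.3,0,0]}
  ]
}}

```text
time_s: 5.55
tool_pos: [0.5092, 0.1844, 0.0029]
tool_rot: [-131.8, -0.5, -27.4]
force: [-43.3, -39.5, 79.7]
grip_width: 0.0005
```

That's the stop, and a hard one. Releasing gently.

Emit:
{"api": "carry_out", "payload": {
  "plan": [
    {"grip": 1,"dp": [0,-0.0015,-0.002],"rotation": [-0.5,0,0]}
  ]
}}

```text
time_s: 5.63
tool_pos: [0.5091, 0.1838, 0.0067]
tool_rot: [-132.0, -0.4, -27.5]
force: [-2.3, -1.2, 3.9]
grip_width: 0.0008
```

```bash
python3 - <<'E'
from h import *
o=env.get_obs(); print(o['tool_pos'],w2b(o['tool_pos']),o['force'],o['tool_rot'])
s=env.read_camera("side");t=env.read_camera("top")
cv2.imwrite("pics/s5.png",s[:,:,::-1]);cv2.imwrite("pics/t5.png",t[:,:,::-1])
a=cv2.imread("pics/side0.png").astype(int);d=np.abs(s[:,:,::-1].astype(int)-a).sum(2)
# base corner check: compare bottom-right base strip
for n,f,r in(("side","s5",(175,205,315,370)),):
    A=cv2.imread(f"pics/{n}0.png",0)[r[0]:r[1],r[2]:r[3]].astype(np.float32);B=cv2.imread(f"pics/{f}.png",0)[r[0]:r[1],r[2]:r[3]].astype(np.float32)
    print(n,cv2.phaseCorrelate(A,B),np.abs(A-B).mean())
E
```

```text
[0.5091 0.1838 0.0067] [-0.0527 -0.0052] [-2.2538 -1.1984  3.8839] [-131.9955   -0.3607  -27.4592]
side ((0.047027683130941966, 0.054627014805989305), 0.9447544452879164) 8.18303
```

Emit:
{"api": "carry_out", "payload": {
  "plan": [
    {"grip": 1,"dp": [0,-0.005,-0.006],"rotation": [0,0,0]},
    {"grip": 1,"dp": [0,-0.005,-0.007],"rotation": [-0.5,0,0]},
    {"grip": 1,"dp": [0,0,-0.015],"rotation": [-0.5,0,0]},
    {"grip": 1,"dp": [0,0,-0.025],"rotation": [0,0,0]},
    {"grip": 1,"dp": [0,0,-0.035],"rotation": [0,0,0]},
    {"grip": 1,"dp": [0,0,-0.035],"rotation": [0,0,0]},
    {"grip": 1,"dp": [0,0,-0.035],"rotation": [0,0,0]}
  ]
}}

```text
time_s: 6.32
tool_pos: [0.4547, 0.093, 0.1262]
tool_rot: [-133.0, -0.0, -26.6]
force: [0.4, 0.2, 0.5]
grip_width: 0.0003
```

```bash
cat >> h.py <<'E'
def proj(n,X):
    p=env.camera_params(n); c=np.atleast_2d(X)@p['R'].T+p['t']
    return np.c_[p['fx']*c[:,0]/c[:,2]+p['cx'],p['fy']*c[:,1]/c[:,2]+p['cy']]
def lidpts(a,f=1.):
    r=.176*f; return [b2w(.088-r*np.cos(a),y,.222+r*np.sin(a)) for y in(.1,0,-.1)]
E
python3 - <<'E'
from h import *
o=env.get_obs(); print(o['tool_pos'],w2b(o['tool_pos']),o['force'],o['tool_rot'],o['qpos'])
s=env.read_camera("side");cv2.imwrite("pics/s6.png",s[:,:,::-1]);t=env.read_camera("top");cv2.imwrite("pics/t6.png",t[:,:,::-1])
print("lid edge open: side",proj("side",lidpts(1.87)).round(),"top",proj("top",lidpts(1.87)).round())
print("mouth: side",proj("side",b2w(0,0,.22)).round(),"top",proj("top",b2w(0,0,.22)).round())
w=np.hstack([cv2.resize(i,(400,400),interpolation=cv2.INTER_CUBIC) for i in(s[50:210,250:410],t[140:300,180:340])])
cv2.imwrite("pics/p6.png",np.clip(255*(w/255.)**.6,0,255)[:,:,::-1].astype(np.uint8))
E
```

```text
[0.4547 0.093  0.1262] [-0.1584  0.0003] [0.3877 0.2041 0.53  ] [-133.0048   -0.0463  -26.6219] [ 48.3569  -4.5637 -23.8529 132.1281 -56.2583  64.7947  29.405 ]
lid edge open: side [[355.  47.]
 [375.  69.]
 [396.  93.]] top [[165. 225.]
 [188. 187.]
 [210. 150.]]
mouth: side [[329. 129.]] top [[252. 221.]]
```

View pics/p6.png

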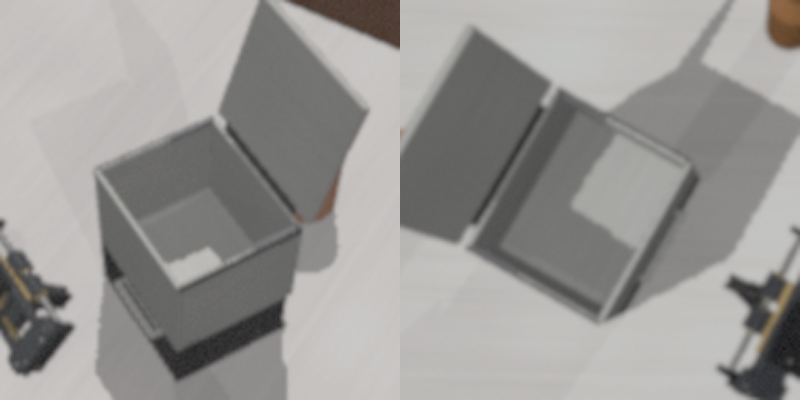

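The lid stands open by itself past upright, the bin is empty and it hasn't moved. Next is the cob.

```bash
python3 - <<'E'
from h import *
rows((.617,-.202,.20),down(-1))
E
```

```text
n 9 dist 0.33895894401270255 rot/row [-5.11 -1.24 -2.71]
[0.0305, 0.0085, -0.0204]
[0.0296, 0.0118, -0.0202]
[0.0285, 0.0149, -0.0196]
[0.0273, 0.0179, -0.0187]
[0.026, 0.0208, -0.0176]
[0.0246, 0.0235, -0.0161]
[0.0231, 0.026, -0.0144]
[0.0215, 0.0283, -0.0125]
[0.0199, 0.0303, -0.0103]
```

Emit:
{"api": "carry_out", "payload": {
  "plan": [
    {"grip": 0,"dp": [0.03,0.008,-0.024],"rotation": [-5.1,-1.2,-2.7]},
    {"grip": 0,"dp": [0.03,0.012,-0.022],"rotation": [-5.1,-1.2,-2.7]},
    {"grip": 0,"dp": [0.028,0.015,-0.02],"rotation": [-5.1,-1.2,-2.7]},
    {"grip": 0,"dp": [0.027,0.018,-0.019],"rotation": [-5.1,-1.2,-2.7]},
    {"grip": 0,"dp": [0.026,0.021,-0.018],"rotation": [-5.1,-1.2,-2.7]},
    {"grip": 0,"dp": [0.025,0.023,-0.016],"rotation": [-5.1,-1.2,-2.7]},
    {"grip": 0,"dp": [0.023,0.026,-0.014],"rotation": [-5.1,-1.2,-2.7]},
    {"grip": 0,"dp": [0.021,0.028,-0.012],"rotation": [-5.1,-1.2,-2.7]}
  ]
}}

```text
time_s: 7.08
tool_pos: [0.5863, -0.1739, 0.1833]
tool_rot: [-176.5, 0.4, -3.3]
force: [-0.3, 0.4, -0.2]
grip_width: 0.0458
```

```bash
python3 - <<'E'
from h import *
rows((.617,-.202,.20),down(-1))
E
```

```text
n 2 dist 0.04478253489868693 rot/row [-1.75  0.18 -1.15]
[0.016, 0.0126, -0.0092]
[0.0158, 0.0132, -0.0088]
```

Emit:
{"api": "carry_out", "payload": {
  "plan": [
    {"grip": 0,"dp": [0.016,0.013,0.01],"rotation": [-1.8,0.2,-1.2]},
    {"grip": 0,"dp": [0.016,0.013,0.02],"rotation": [-1.8,0.2,-1.2]},
    {"grip": 0,"dp": [0,0,0.025],"rotation": [0,0,0]},
    {"grip": 0,"dp": [0,0,0],"rotation": [0,0,0]}
  ]
}}

```text
time_s: 7.42
tool_pos: [0.6288, -0.199, 0.127]
tool_rot: [179.5, -0.6, -0.2]
force: [-2.0, -0.6, -0.9]
grip_width: 0.0728
```

```bash
python3 - <<'E'
from h import *
rows((.617,-.202,.06),down(-1))
p=env.camera_params("wrist");w=env.read_camera("wrist")
t,R=cur(); print(t, "cob expected ends/center px",wproj([[.617,-.137,.039],[.617,-.202,.039],[.617,-.267,.039],t],p).round())
cv2.imwrite("pics/w7.png",w[:,:,::-1])
h=cv2.cvtColor(w,cv2.COLOR_RGB2HSV)
for r in(60,100,140,180): print(r,[tuple(int(v) for v in h[r,c]) for c in range(250,400,10)])
E
```

```text
n 2 dist 0.06812612176449813 rot/row [ 0.24 -0.31  0.38]
[-0.0062, 0.0012, 0.0335]
[-0.006, 0.0014, 0.0335]
[ 0.63   -0.199   0.1296] cob expected ends/center px [[302. 127.]
 [303. 195.]
 [304. 256.]
 [317. 230.]]
60 [(21, 19, 173), (19, 17, 167), (16, 17, 168), (25, 17, 166), (27, 15, 168), (23, 19, 171), (23, 18, 166), (24, 15, 165), (20, 18, 167), (25, 17, 170), (15, 15, 167), (22, 17, 167), (24, 16, 163), (21, 15, 165), (20, 17, 176)]
100 [(22, 104, 174), (23, 101, 176), (20, 109, 173), (22, 102, 175), (22, 103, 176), (21, 104, 176), (20, 112, 177), (19, 110, 176), (19, 109, 178), (20, 109, 175), (20, 109, 175), (20, 111, 173), (18, 113, 174), (18, 107, 171), (15, 119, 131)]
140 [(25, 97, 178), (25, 100, 176), (22, 100, 178), (23, 100, 176), (20, 119, 157), (21, 111, 177), (19, 115, 166), (19, 96, 93), (28, 93, 178), (27, 94, 177), (26, 88, 180), (26, 96, 178), (24, 100, 176), (23, 100, 178), (22, 97, 178)]
180 [(19, 116, 178), (17, 119, 170), (18, 119, 171), (18, 122, 170), (18, 117, 163), (20, 118, 177), (19, 115, 162), (21, 104, 96), (21, 107, 178), (19, 106, 178), (21, 111, 175), (21, 111, 174), (21, 107, 178), (21, 106, 175), (26, 16, 113)]
```

Wrist pixels show the cob spanning columns ~288–316 at rows 140 and 180. That matches the expected centre of 303. Descending and correcting x.

Emit:
{"api": "carry_out", "payload": {
  "plan": [
    {"grip": 0,"dp": [-0.007,0.002,0.028],"rotation": [0.2,-0.3,0.4]},
    {"grip": 0,"dp": [-0.006,0.001,0.028],"rotation": [0.2,-0.3,0.4]},
    {"grip": 0,"dp": [0,0,0.015],"rotation": [0,0,0]},
    {"grip": 0,"dp": [0,0,0],"rotation": [0,0,0]}
  ]
}}

```text
time_s: 7.8
tool_pos: [0.6206, -0.2, 0.0622]
tool_rot: [179.9, -0.6, -0.9]
force: [-0.9, -0.8, -0.7]
grip_width: 0.0867
```

Emit:
{"api": "carry_out", "payload": {
  "plan": [
    {"grip": 0,"dp": [0,0,0.01],"rotation": [0,0,0]},
    {"grip": 0,"dp": [0,0,0.004],"rotation": [0,0,0]}
  ]
}}

```text
time_s: 7.97
tool_pos: [0.622, -0.1999, 0.0508]
tool_rot: [179.9, -0.8, -0.9]
force: [-0.5, -0.0, -0.5]
grip_width: 0.0863
```

Emit:
{"api": "carry_out", "payload": {
  "plan": [
    {"grip": 0,"dp": [0,0,0.003],"rotation": [0,0,0]},
    {"grip": 0,"dp": [0,0,0.002],"rotation": [0,0,0]}
  ]
}}

```text
time_s: 8.13
tool_pos: [0.6235, -0.1999, 0.0477]
tool_rot: [179.8, -1.0, -0.9]
force: [-0.7, -0.3, -0.6]
grip_width: 0.0864
```

Emit:
{"api": "carry_out", "payload": {
  "plan": [
    {"grip": 0,"dp": [-0.004,0,0.006],"rotation": [0,-0.5,0]},
    {"grip": 0,"dp": [-0.003,0,0.006],"rotation": [0,-0.5,0]}
  ]
}}

```text
time_s: 8.3
tool_pos: [0.6184, -0.2002, 0.0377]
tool_rot: [179.7, -0.2, -0.9]
force: [-0.8, -0.3, 0.4]
grip_width: 0.0871
```

Emit:
{"api": "carry_out", "payload": {
  "plan": [
    {"grip": 0,"dp": [-0.001,0,0.004],"rotation": [0,0,0]},
    {"grip": 0,"dp": [-0.001,0,0.003],"rotation": [0,0,0]}
  ]
}}

```text
time_s: 8.47
tool_pos: [0.6163, -0.2002, 0.03]
tool_rot: [179.7, -0.2, -0.9]
force: [0.6, -0.3, 0.7]
grip_width: 0.087
```

Emit:
{"api": "carry_out", "payload": {
  "plan": [
    {"grip": 0,"dp": [-0.001,0,0.002],"rotation": [0,0,0]}
  ]
}}

```text
time_s: 8.55
tool_pos: [0.6149, -0.2001, 0.0274]
tool_rot: [179.7, -0.1, -0.9]
force: [0.1, 0.7, -0.2]
grip_width: 0.0873
```

Emit:
{"api": "carry_out", "payload": {
  "plan": [
    {"grip": 0,"dp": [0.001,0,0.002],"rotation": [0,0,0]}
  ]
}}

```text
time_s: 8.63
tool_pos: [0.6155, -0.2002, 0.025]
tool_rot: [179.7, -0.1, -0.9]
force: [0.1, -0.1, 0.1]
grip_width: 0.0866
```

Emit:
{"api": "carry_out", "payload": {
  "plan": [
    {"grip": 0,"dp": [0.001,0,0.002],"rotation": [0,0,0]}
  ]
}}

```text
time_s: 8.72
tool_pos: [0.6165, -0.2003, 0.0227]
tool_rot: [179.7, -0.1, -0.9]
force: [0.8, -0.8, -0.6]
grip_width: 0.0869
```

Emit:
{"api": "carry_out", "payload": {
  "plan": [
    {"grip": 0,"dp": [0,0,0.0015],"rotation": [0,0,0]}
  ]
}}

```text
time_s: 8.8
tool_pos: [0.6166, -0.2002, 0.0209]
tool_rot: [179.7, -0.1, -0.9]
force: [-0.1, 0.5, 0.5]
grip_width: 0.0872
```

Emit:
{"api": "carry_out", "payload": {
  "plan": [
    {"grip": 0,"dp": [0,0,0.0025],"rotation": [0,0,0]}
  ]
}}

```text
time_s: 8.88
tool_pos: [0.6169, -0.2003, 0.0185]
tool_rot: [179.7, -0.1, -0.9]
force: [0.3, 0.8, 0.4]
grip_width: 0.0871
```

Emit:
{"api": "carry_out", "payload": {
  "plan": [
    {"grip": 0,"dp": [0,0,0.0025],"rotation": [0,0,0]}
  ]
}}

```text
time_s: 8.97
tool_pos: [0.6171, -0.2003, 0.0158]
tool_rot: [179.7, -0.1, -0.9]
force: [-0.6, -0.7, 0.4]
grip_width: 0.0873
```

Emit:
{"api": "carry_out", "payload": {
  "plan": [
    {"grip": 0,"dp": [0,0,0.0025],"rotation": [0,0,0]}
  ]
}}

```text
time_s: 9.05
tool_pos: [0.6172, -0.2004, 0.0131]
tool_rot: [179.7, -0.1, -0.9]
force: [-0.5, 0.1, -0.3]
grip_width: 0.0871
```

Emit:
{"api": "carry_out", "payload": {
  "plan": [
    {"grip": 0,"dp": [0,0,0.0025],"rotation": [0,0,0]}
  ]
}}

```text
time_s: 9.13
tool_pos: [0.6173, -0.2003, 0.0104]
tool_rot: [179.7, -0.1, -0.9]
force: [-0.4, -0.5, 0.3]
grip_width: 0.0866
```

Emit:
{"api": "carry_out", "payload": {
  "plan": [
    {"grip": 0,"dp": [0,0,0.0025],"rotation": [0,0,0]}
  ]
}}

```text
time_s: 9.22
tool_pos: [0.6173, -0.2004, 0.0076]
tool_rot: [179.7, -0.1, -0.9]
force: [-0.4, 0.3, -0.7]
grip_width: 0.0872
```

Emit:
{"api": "carry_out", "payload": {
  "plan": [
    {"grip": 0,"dp": [0,0,0.002],"rotation": [0,0,0]}
  ]
}}

```text
time_s: 9.3
tool_pos: [0.6172, -0.2004, 0.0052]
tool_rot: [179.7, -0.1, -0.9]
force: [0.2, -0.4, 0.4]
grip_width: 0.0872
```

Emit:
{"api": "carry_out", "payload": {
  "force": 15,
  "plan": [
    {"grip": 1,"dp": [0,0,0],"rotation": [0,0,0]},
    {"grip": 1,"dp": [0,0,0],"rotation": [0,0,0]},
    {"grip": 1,"dp": [0,0,0],"rotation": [0,0,0]},
    {"grip": 1,"dp": [0,0,0],"rotation": [0,0,0]},
    {"grip": 1,"dp": [0,0,0],"rotation": [0,0,0]},
    {"grip": 1,"dp": [0,0,0],"rotation": [0,0,0]}
  ]
}}

```text
time_s: 9.8
tool_pos: [0.617, -0.2003, 0.0048]
tool_rot: [179.7, -0.1, -0.9]
force: [-0.3, 0.5, 0.8]
grip_width: 0.0547
```

Emit:
{"api": "carry_out", "payload": {
  "plan": [
    {"grip": 1,"dp": [0,0,0],"rotation": [0,0,0]},
    {"grip": 1,"dp": [0,0,0],"rotation": [0,0,0]},
    {"grip": 1,"dp": [0,0,0],"rotation": [0,0,0]},
    {"grip": 1,"dp": [0,0,-0.01],"rotation": [0,0,0]},
    {"grip": 1,"dp": [0,0,-0.015],"rotation": [0,0,0]},
    {"grip": 1,"dp": [0,0,-0.02],"rotation": [0,0,0]}
  ]
}}

```text
time_s: 10.3
tool_pos: [0.6128, -0.199, 0.0469]
tool_rot: [179.9, 0.4, -0.9]
force: [0.6, 0.2, 0.3]
grip_width: 0.0334
```

```bash
python3 - <<'E'
from h import *
o=env.get_obs(); print(o['qpos'],o['force'],o['grip_width'])
a=rows((.613,-.16,.26),down(-1)); b=rows(b2w(-.02,0,.29),down(62),a)
E
```

```text
[ 34.5702  25.7358 -24.3605  92.1235  11.569   65.0355   6.45  ] [0.5506 0.2499 0.2642] 0.03340583912769245
n 6 dist 0.2166654287598468 rot/row [0.01 0.07 0.01]
[-0.0003, -0.0065, -0.0355]
[-0.0003, -0.0065, -0.0355]
[-0.0002, -0.0065, -0.0355]
[-0.0002, -0.0065, -0.0355]
[-0.0002, -0.0065, -0.0355]
[-0.0001, -0.0065, -0.0355]
n 10 dist 0.38768085871397845 rot/row [-0.   0.  -6.3]
[-0.01, -0.0373, -0.003]
[-0.0058, -0.0382, -0.003]
[-0.0016, -0.0386, -0.003]
[0.0027, -0.0386, -0.003]
[0.0069, -0.038, -0.003]
[0.011, -0.037, -0.003]
[0.015, -0.0356, -0.003]
[0.0188, -0.0338, -0.003]
[0.0224, -0.0315, -0.003]
[0.0257, -0.0288, -0.003]
```

Emit:
{"api": "carry_out", "payload": {
  "force": 25,
  "plan": [
    {"grip": 1,"dp": [0,0,-0.02],"rotation": [0,0,0]},
    {"grip": 1,"dp": [0,-0.006,-0.035],"rotation": [0,0,0]},
    {"grip": 1,"dp": [0,-0.006,-0.035],"rotation": [0,0,0]},
    {"grip": 1,"dp": [0,-0.006,-0.035],"rotation": [0,0,0]},
    {"grip": 1,"dp": [0,-0.006,-0.035],"rotation": [0,0,0]},
    {"grip": 1,"dp": [0,-0.006,-0.035],"rotation": [0,0,0]},
    {"grip": 1,"dp": [0,-0.006,-0.025],"rotation": [0,0,0]}
  ]
}}

```text
time_s: 10.88
tool_pos: [0.6106, -0.1624, 0.2773]
tool_rot: [180.0, 0.8, -1.1]
force: [0.5, 0.3, -1.6]
grip_width: 0.0331
```

```bash
python3 - <<'E'
from h import *
o=env.get_obs(); print(o['tool_pos'],o['tool_rot'],o['force'],o['grip_width'])
rows(b2w(-.02,0,.29),down(62))
# is the cob gone from the board (side view)?
s=env.read_camera("side")[:,:,::-1]; cv2.imwrite("pics/s8.png",s); a=cv2.imread("pics/side0.png")
u,v=275,286; print("patch before/after",a[v-4:v+5,u-4:u+5].reshape(-1,3).mean(0),s[v-4:v+5,u-4:u+5].reshape(-1,3).mean(0))
w=env.read_camera("wrist"); cv2.imwrite("pics/w8.png",w[:,:,::-1]); h=cv2.cvtColor(w,cv2.COLOR_RGB2HSV)
for r in(160,190,205,215): print(r,[tuple(int(x) for x in h[r,c]) for c in(230,260,290,305,316,330,345,370)])
E
```

```text
[ 0.6106 -0.1624  0.2773] [179.9926   0.8491  -1.051 ] [ 0.4922  0.3259 -1.6329] 0.03306637581935678
n 10 dist 0.38850108097650726 rot/row [-0.05  0.08 -6.3 ]
[-0.0098, -0.0376, -0.0011]
[-0.0056, -0.0384, -0.0012]
[-0.0013, -0.0388, -0.0012]
[0.0029, -0.0387, -0.0012]
[0.0072, -0.0382, -0.0013]
[0.0113, -0.0371, -0.0013]
[0.0153, -0.0357, -0.0013]
[0.0192, -0.0338, -0.0013]
[0.0228, -0.0315, -0.0013]
[0.0261, -0.0288, -0.0013]
patch before/after [ 76.2963 112.6667 134.2963] [108.0617 158.2469 180.321 ]
160 [(30, 151, 188), (18, 118, 138), (19, 120, 161), (19, 116, 187), (18, 114, 186), (19, 117, 157), (20, 115, 89), (27, 90, 187)]
190 [(30, 150, 189), (19, 114, 127), (19, 120, 162), (20, 118, 183), (18, 118, 183), (18, 117, 150), (20, 114, 85), (23, 103, 185)]
205 [(28, 157, 184), (18, 111, 136), (18, 122, 157), (18, 119, 186), (19, 121, 177), (18, 118, 149), (19, 97, 89), (19, 111, 186)]
215 [(26, 161, 182), (21, 105, 187), (19, 124, 161), (18, 119, 185), (18, 117, 179), (19, 118, 149), (17, 112, 93), (18, 113, 185)]
```

The cob is held: width 33 mm, its column is in the wrist view, and its place on the board has changed. Carrying it over.

Emit:
{"api": "carry_out", "payload": {
  "plan": [
    {"grip": 1,"dp": [-0.01,-0.038,-0.002],"rotation": [0,0,-6.3]},
    {"grip": 1,"dp": [-0.006,-0.038,-0.002],"rotation": [0,0,-6.3]},
    {"grip": 1,"dp": [-0.001,-0.039,-0.002],"rotation": [0,0,-6.3]},
    {"grip": 1,"dp": [0.003,-0.039,-0.002],"rotation": [0,0,-6.3]},
    {"grip": 1,"dp": [0.007,-0.038,-0.002],"rotation": [0,0,-6.3]},
    {"grip": 1,"dp": [0.011,-0.037,-0.002],"rotation": [0,0,-6.3]},
    {"grip": 1,"dp": [0.015,-0.036,-0.002],"rotation": [0,0,-6.3]},
    {"grip": 1,"dp": [0.019,-0.034,-0.002],"rotation": [0,0,-6.3]}
  ]
}}

```text
time_s: 11.65
tool_pos: [0.5323, 0.1368, 0.2929]
tool_rot: [-179.9, 0.8, 50.4]
force: [1.6, 1.3, -1.4]
grip_width: 0.0331
```

```bash
python3 - <<'E'
from h import *
o=env.get_obs(); print(o['tool_pos'],o['tool_rot'],o['force'],o['grip_width'],o['qpos'],w2b(o['tool_pos']))
a=rows(b2w(-.02,0,.27),down(62)); rows(b2w(-.02,0,.175),down(62),a)
E
```

```text
[0.5323 0.1368 0.2929] [-179.8691    0.8233   50.4214] [ 1.6354  1.2983 -1.3964] 0.03310444675881535 [ 20.8159   8.0765 -42.523   85.8911   5.734   88.9313  28.8137] [-0.0833 -0.0477]
n 3 dist 0.08253095461324587 rot/row [-0.07  0.27 -3.86]
[0.0176, -0.0198, 0.0074]
[0.0189, -0.0186, 0.0075]
[0.02, -0.0173, 0.0076]
n 3 dist 0.09500000000000003 rot/row [0. 0. 0.]
[0.0, -0.0, 0.0317]
[0.0, -0.0, 0.0317]
[0.0, -0.0, 0.0317]
```

Emit:
{"api": "carry_out", "payload": {
  "plan": [
    {"grip": 1,"dp": [0.018,-0.02,0.0],"rotation": [0,0.3,-3.8]},
    {"grip": 1,"dp": [0.019,-0.018,0.005],"rotation": [0,0.3,-3.8]},
    {"grip": 1,"dp": [0.018,-0.017,0.005],"rotation": [0,0.2,-3.8]},
    {"grip": 1,"dp": [0,0,0],"rotation": [0,0,0]},
    {"grip": 1,"dp": [0,0,0],"rotation": [0,0,0]}
  ]
}}

```text
time_s: 12.07
tool_pos: [0.5103, 0.229, 0.2823]
tool_rot: [-179.7, -0.1, 63.8]
force: [2.1, -1.5, -1.1]
grip_width: 0.0333
```

```bash
python3 - <<'E'
from h import *
o=env.get_obs(); print(o['tool_pos'],o['tool_rot'],o['force'],o['grip_width'],w2b(o['tool_pos']))
rows(b2w(-.02,0,.175),down(62))
E
```

```text
[0.5103 0.229  0.2823] [-179.6653   -0.0963   63.7867] [ 2.1398 -1.459  -1.0791] 0.03326742815021231 [-0.0122  0.015 ]
n 3 dist 0.10862466338803134 rot/row [-0.11 -0.03  0.6 ]
[-0.0028, 0.0051, 0.0357]
[-0.0027, 0.0051, 0.0357]
[-0.0027, 0.005, 0.0358]
```

Emit:
{"api": "carry_out", "payload": {
  "plan": [
    {"grip": 1,"dp": [-0.003,0.007,0.01],"rotation": [0,0,0.6]},
    {"grip": 1,"dp": [-0.003,0.007,0.02],"rotation": [0,0,0.6]},
    {"grip": 1,"dp": [-0.001,0.001,0.025],"rotation": [0,0,0.6]},
    {"grip": 1,"dp": [0,0,0.02],"rotation": [0,0,0]},
    {"grip": 1,"dp": [0,0,0.012],"rotation": [0,0,0]},
    {"grip": 1,"dp": [0,0,0],"rotation": [0,0,0]}
  ]
}}

```text
time_s: 12.57
tool_pos: [0.524, 0.2055, 0.1883]
tool_rot: [-179.8, 0.2, 61.0]
force: [-0.1, -0.2, -0.9]
grip_width: 0.0333
```

```bash
python3 - <<'E'
from h import *
o=env.get_obs(); print(o['tool_pos'],o['tool_rot'],o['force'],o['grip_width'],w2b(o['tool_pos']))
E
```

```text
[0.524  0.2055 0.1883] [-179.8341    0.163    60.9826] [-0.1323 -0.2139 -0.8637] 0.033287822183743224 [-0.0266 -0.0081]
```

Emit:
{"api": "carry_out", "payload": {
  "plan": [
    {"grip": 1,"dp": [0.007,-0.004,0.006],"rotation": [0,0,0]},
    {"grip": 1,"dp": [0.003,-0.002,0.005],"rotation": [0,0,0]},
    {"grip": 1,"dp": [0,0,0],"rotation": [0,0,0]}
  ]
}}

```text
time_s: 12.82
tool_pos: [0.5253, 0.2133, 0.1755]
tool_rot: [-179.8, 0.3, 60.5]
force: [-0.5, -0.2, -0.8]
grip_width: 0.0332
```

Emit:
{"api": "carry_out", "payload": {
  "plan": [
    {"grip": 0.4,"dp": [0,0,0],"rotation": [0,0,0]},
    {"grip": 0.4,"dp": [0,0,0],"rotation": [0,0,0]},
    {"grip": 0.4,"dp": [0,0,0],"rotation": [0,0,0]},
    {"grip": 0.4,"dp": [0,0,0],"rotation": [0,0,0]},
    {"grip": 0.4,"dp": [0,0,0],"rotation": [0,0,0]},
    {"grip": 0.4,"dp": [0,0,0],"rotation": [0,0,0]}
  ]
}}

```text
time_s: 13.32
tool_pos: [0.5276, 0.2151, 0.1793]
tool_rot: [179.9, 0.0, 60.5]
force: [-0.3, -0.9, -0.1]
grip_width: 0.0512
```

Emit:
{"api": "carry_out", "payload": {
  "plan": [
    {"grip": 0.4,"dp": [0,0,-0.015],"rotation": [0,0,0]},
    {"grip": 0.4,"dp": [-0.002,0,-0.03],"rotation": [0,0,0]},
    {"grip": 0.4,"dp": [-0.01,0,-0.038],"rotation": [0,0,0]},
    {"grip": 0.5,"dp": [-0.01,0,-0.038],"rotation": [0,0,0]},
    {"grip": 0.8,"dp": [-0.01,0,-0.038],"rotation": [0,0,0]},
    {"grip": 1,"dp": [-0.01,0,-0.038],"rotation": [0,0,0]},
    {"grip": 1,"dp": [-0.01,0,-0.038],"rotation": [0,0,0]}
  ]
}}

```text
time_s: 13.9
tool_pos: [0.4965, 0.1683, 0.4156]
tool_rot: [-179.4, 0.6, 60.8]
force: [0.3, 0.7, 0.7]
grip_width: 0.033
```

```bash
python3 - <<'E'
from h import *
o=env.get_obs(); print(o['tool_pos'],o['tool_rot'],o['force'],o['grip_width'],w2b(o['tool_pos']),o['qpos'])
w=env.read_camera("wrist"); cv2.imwrite("pics/w9.png",w[:,:,::-1]); p=env.camera_params("wrist")
h=cv2.cvtColor(w,cv2.COLOR_RGB2HSV)
m=((h[:,:,0]>10)&(h[:,:,0]<28)&(h[:,:,1]>70)&(h[:,:,2]>60)).astype(np.uint8)
n,l,st,c=cv2.connectedComponentsWithStats(cv2.morphologyEx(m,cv2.MORPH_OPEN,np.ones((3,3))))
for i in range(1,n):
    if st[i,4]>150: q=wplane(c[i],.105,p)[0]; print(st[i],c[i].round(),"on z .105:",q,w2b(q))
E
```

```text
[0.4965 0.1683 0.4156] [-179.4133    0.6273   60.8411] [0.3314 0.6908 0.6811] 0.03296285345086462 [-0.0723 -0.0013] [ 19.2303   6.0631 -45.1085  74.0069   4.2739 102.525   35.986 ]
[ 544   50   77  213 8032] [588. 172.] on z .105: [0.8125 0.7021 0.105 ] [ 0.5474 -0.0298]
[ 341  121   21   80 1456] [351. 160.] on z .105: [0.5335 0.2137 0.105 ] [-0.0149 -0.0127]
[ 124  175  115   90 4808] [182. 219.] on z .105: [ 0.4745 -0.1129  0.105 ] [-0.3309 -0.1139]
[240 262  13  48 366] [245. 285.] on z .105: [ 0.6528 -0.0841  0.105 ] [-0.2218 -0.2579]
[381 262  13  48 365] [388. 285.] on z .105: [0.7911 0.1646 0.105 ] [ 0.0627 -0.2632]
[ 197  288  311   51 5516] [365. 323.] on z .105: [0.8553 0.0847 0.105 ] [ 0.0222 -0.3574]
```

The cob is seen inside the bin at about bin (−0.015, −0.013), as a straw-coloured 21x80 px blob. Next I'll go over the lid to its rear side.

```bash
python3 - <<'E'
from h import *
a=rows(b2w(-.03,0,.455),down(62)); b=rows(b2w(.20,0,.455),down(62),a); rows(b2w(.20,0,.345),down(62),b)
E
```

```text
n 2 dist 0.05265059080437586 rot/row [-0.03  0.13 -0.66]
[0.021, -0.0022, -0.0157]
[0.0211, -0.002, -0.0156]
n 6 dist 0.23000000000000004 rot/row [0. 0. 0.]
[0.0383, -0.0, -0.0]
[0.0383, -0.0, -0.0]
[0.0383, -0.0, -0.0]
[0.0383, -0.0, -0.0]
[0.0383, -0.0, -0.0]
[0.0383, -0.0, -0.0]
n 3 dist 0.11000000000000004 rot/row [0. 0. 0.]
[0.0, -0.0, 0.0367]
[0.0, -0.0, 0.0367]
[0.0, -0.0, 0.0367]
```

Emit:
{"api": "carry_out", "payload": {
  "plan": [
    {"grip": 1,"dp": [0.018,-0.002,-0.022],"rotation": [0,0,-0.6]},
    {"grip": 1,"dp": [0.022,-0.002,-0.02],"rotation": [0,0,-0.6]},
    {"grip": 1,"dp": [0.038,0,-0.002],"rotation": [0,0,0]},
    {"grip": 1,"dp": [0.038,0,-0.002],"rotation": [0,0,0]},
    {"grip": 1,"dp": [0.038,0,-0.002],"rotation": [0,0,0]},
    {"grip": 1,"dp": [0.038,0,0],"rotation": [0,0,0]},
    {"grip": 1,"dp": [0.038,0,0],"rotation": [0,0,0]},
    {"grip": 1,"dp": [0.038,0,0],"rotation": [0,0,0]}
  ]
}}

```text
time_s: 14.62
tool_pos: [0.6043, 0.3495, 0.4629]
tool_rot: [-178.8, 1.2, 60.2]
force: [0.6, -0.9, 0.2]
grip_width: 0.0002
```

```bash
python3 - <<'E'
from h import *
o=env.get_obs(); print(o['tool_pos'],o['tool_rot'],o['force'],o['grip_width'],w2b(o['tool_pos']),o['qpos'])
rows(b2w(.20,0,.345),down(62))
E
```

```text
[0.6043 0.3495 0.4629] [-178.8372    1.1742   60.2344] [ 0.6346 -0.9307  0.2258] 0.0001647734365516638 [ 0.1382 -0.0115] [-23.3846  32.5285 -22.0613  33.0447  12.2945 117.3262  23.3921]
n 4 dist 0.13363924426293844 rot/row [-0.3   0.29 -0.44]
[0.0159, -0.0027, 0.0292]
[0.0158, -0.0028, 0.0293]
[0.0157, -0.0028, 0.0294]
[0.0156, -0.0028, 0.0294]
```

The gripper is empty (0.2 mm). Joint 6 is at 117.3, close to its limit of 117.66, so I'll tilt the tool outward while advancing.

Emit:
{"api": "carry_out", "payload": {
  "plan": [
    {"grip": 1,"dp": [0.005,0,0],"rotation": [-3,5.2,0]},
    {"grip": 1,"dp": [0.012,0,0.002],"rotation": [-3,5.2,0]},
    {"grip": 1,"dp": [0.015,0,0.002],"rotation": [-2,3.5,0]}
  ]
}}

```text
time_s: 14.87
tool_pos: [0.6375, 0.3801, 0.4371]
tool_rot: [173.5, -11.7, 60.1]
force: [-1.0, -0.1, -0.2]
grip_width: 0.0003
```

```bash
python3 - <<'E'
from h import *
o=env.get_obs(); print(o['tool_pos'],o['tool_rot'],o['force'],w2b(o['tool_pos']),o['qpos'])
t,R=cur(); rows(b2w(.205,0,.42),R)
E
```

```text
[0.6375 0.3801 0.4371] [173.486  -11.7395  60.075 ] [-0.9745 -0.0584 -0.242 ] [ 0.1809 -0.0264] [-17.9954  20.7941 -23.9472  54.498   10.3303  92.8882  21.5675]
n 1 dist 0.0396554103844218 rot/row [0. 0. 0.]
[0.0193, -0.0295, 0.0183]
```

Emit:
{"api": "carry_out", "payload": {
  "plan": [
    {"grip": 1,"dp": [0.018,-0.028,0.01],"rotation": [0,0,0]},
    {"grip": 1,"dp": [0.003,-0.003,0.025],"rotation": [0,0,0]},
    {"grip": 1,"dp": [0,0,0.03],"rotation": [0,0,0]},
    {"grip": 1,"dp": [0,0,0],"rotation": [0,0,0]}
  ]
}}

```text
time_s: 15.2
tool_pos: [0.6329, 0.4245, 0.3734]
tool_rot: [173.3, -12.0, 60.2]
force: [0.1, -0.8, -2.5]
grip_width: 0.0003
```

```bash
python3 - <<'E'
from h import *
o=env.get_obs(); print(o['tool_pos'],o['tool_rot'],o['force'],w2b(o['tool_pos']),o['qpos'])
t,R=cur(); z=R.as_matrix()[:,2]; print("true tip~",w2b(t-.022*z),(t-.022*z)[2], "body",w2b(t-.07*z),(t-.07*z)[2])
a=rows(b2w(.195,0,.34),R); rows(b2w(.10,0,.34),R,(a[0],R))
E
```

```text
[0.6329 0.4245 0.3734] [173.3073 -12.0071  60.1678] [ 0.127  -0.7802 -2.5027] [ 0.2179 -0.0015] [-20.2338  21.5763 -24.6991  61.0173  11.606   85.6452  17.6127]
true tip~ [0.2134 0.0012] 0.3948130430003961 body [0.2037 0.0071] 0.4414429545319023
n 1 dist 0.04056256388227591 rot/row [0. 0. 0.]
[-0.0294, -0.004, 0.0277]
n 3 dist 0.09499999999999996 rot/row [0. 0. 0.]
[-0.031, 0.0018, -0.0064]
[-0.031, 0.0018, -0.0064]
[-0.031, 0.0018, -0.0064]
```

Emit:
{"api": "carry_out", "payload": {
  "plan": [
    {"grip": 1,"dp": [-0.007,-0.005,0.033],"rotation": [0,0,0]},
    {"grip": 1,"dp": [-0.02,0,-0.002],"rotation": [0,0,0]},
    {"grip": 1,"dp": [-0.02,0,-0.004],"rotation": [0,0,0]},
    {"grip": 1,"dp": [-0.008,0,-0.002],"rotation": [0,0,0]}
  ]
}}

```text
time_s: 15.53
tool_pos: [0.6057, 0.3842, 0.3359]
tool_rot: [173.5, -12.0, 60.3]
force: [0.5, 0.7, 0.3]
grip_width: 0.0003
```

```bash
python3 - <<'E'
from h import *
o=env.get_obs(); print(o['tool_pos'],o['tool_rot'],o['force'],w2b(o['tool_pos']),o['qpos'])
E
```

```text
[0.6057 0.3842 0.3359] [173.4729 -11.9672  60.3056] [0.5286 0.6585 0.2702] [0.1696 0.0036] [-15.5721  15.1905 -24.9623  73.1321   8.2686  79.5457  20.0687]
```

Now a slow push forward on the lid.

Emit:
{"api": "carry_out", "payload": {
  "plan": [
    {"grip": 1,"dp": [-0.01,0,-0.002],"rotation": [0,0,0]},
    {"grip": 1,"dp": [-0.01,0,-0.002],"rotation": [0,0,0]},
    {"grip": 1,"dp": [-0.01,0,-0.002],"rotation": [0,0,0]}
  ]
}}

```text
time_s: 15.78
tool_pos: [0.5911, 0.3575, 0.3413]
tool_rot: [173.2, -12.4, 60.3]
force: [0.7, 0.9, 0.3]
grip_width: 0.0004
```

Emit:
{"api": "carry_out", "payload": {
  "plan": [
    {"grip": 1,"dp": [-0.01,0,-0.002],"rotation": [0,0,0]},
    {"grip": 1,"dp": [-0.01,0,-0.002],"rotation": [0,0,0]},
    {"grip": 1,"dp": [-0.01,0,-0.002],"rotation": [0,0,0]}
  ]
}}

```text
time_s: 16.03
tool_pos: [0.5749, 0.3295, 0.3436]
tool_rot: [173.1, -12.6, 60.3]
force: [0.2, -0.1, -0.1]
grip_width: 0.0004
```

Emit:
{"api": "carry_out", "payload": {
  "plan": [
    {"grip": 1,"dp": [-0.01,0,-0.002],"rotation": [0,0,0]},
    {"grip": 1,"dp": [-0.01,0,-0.002],"rotation": [0,0,0]},
    {"grip": 1,"dp": [0,0,0],"rotation": [0,0,0]}
  ]
}}

```text
time_s: 16.28
tool_pos: [0.5626, 0.3077, 0.3436]
tool_rot: [173.1, -12.5, 60.2]
force: [-0.0, 0.6, -0.6]
grip_width: 0.0003
```

```bash
python3 - <<'E'
from h import *
o=env.get_obs(); print(o['tool_pos'],o['force'],w2b(o['tool_pos']))
s=env.read_camera("side")[:,:,::-1]; cv2.imwrite("pics/s10.png",s)
for f in(side0:="side0","s6","s10"):
    g=cv2.imread(f"pics/{f}.png",0); print(f,[int(g[v-2:v+3,u-2:u+3].mean()) for u,v in((355,75),(372,90),(380,110),(330,125),(315,120),(330,140))])
E
```

```text
[0.5626 0.3077 0.3436] [-0.046   0.5739 -0.5976] [0.0817 0.0058]
side0 [155, 150, 99, 146, 147, 146]
s6 [65, 67, 67, 62, 58, 73]
s10 [82, 163, 108, 62, 58, 73]
```

Emit:
{"api": "carry_out", "payload": {
  "plan": [
    {"grip": 1,"dp": [-0.012,0,-0.0025],"rotation": [0,0,0]},
    {"grip": 1,"dp": [-0.012,0,-0.0025],"rotation": [0,0,0]},
    {"grip": 1,"dp": [-0.008,0,-0.002],"rotation": [0,0,0]},
    {"grip": 1,"dp": [0,0,0],"rotation": [0,0,0]},
    {"grip": 1,"dp": [0,0,0],"rotation": [0,0,0]},
    {"grip": 1,"dp": [0,0,0],"rotation": [0,0,0]},
    {"grip": 1,"dp": [0,0,0],"rotation": [0,0,0]},
    {"grip": 1,"dp": [0,0,0],"rotation": [0,0,0]}
  ]
}}

```text
time_s: 17.0
tool_pos: [0.5447, 0.2813, 0.3425]
tool_rot: [173.2, -12.6, 60.4]
force: [1.1, 0.6, 0.0]
grip_width: 0.0003
```

Emit:
{"api": "carry_out", "payload": {
  "plan": [
    {"grip": 1,"dp": [0,0,0],"rotation": [0,0,0]},
    {"grip": 1,"dp": [0,0,0],"rotation": [0,0,0]},
    {"grip": 1,"dp": [0,0,0],"rotation": [0,0,0]},
    {"grip": 1,"dp": [0,0,0],"rotation": [0,0,0]},
    {"grip": 1,"dp": [0,0,0],"rotation": [0,0,0]},
    {"grip": 1,"dp": [0,0,0],"rotation": [0,0,0]},
    {"grip": 1,"dp": [0,0,0],"rotation": [0,0,0]},
    {"grip": 1,"dp": [0,0,0],"rotation": [0,0,0]}
  ]
}}

```text
time_s: 17.67
tool_pos: [0.5449, 0.2828, 0.3418]
tool_rot: [173.2, -12.6, 60.5]
force: [0.9, 0.6, 0.2]
grip_width: 0.0006
```

```bash
python3 - <<'E'
from h import *
o=env.get_obs(); print(o['time_s'],o['tool_pos'],o['force'],w2b(o['tool_pos']))
s=env.read_camera("side")[:,:,::-1]; cv2.imwrite("pics/s11.png",s)
for f in("side0","s6","s11"):
    g=cv2.imread(f"pics/{f}.png",0); print(f,[int(g[v-2:v+3,u-2:u+3].mean()) for u,v in((355,75),(372,90),(380,110),(330,125),(315,120),(330,140))])
E
```

```text
17.6667 [0.5449 0.2828 0.3418] [0.9126 0.6432 0.1857] [0.0515 0.0098]
side0 [155, 150, 99, 146, 147, 146]
s6 [65, 67, 67, 62, 58, 73]
s11 [163, 158, 104, 153, 155, 154]
```

Emit:
{"api": "carry_out", "payload": {
  "plan": [
    {"grip": 1,"dp": [-0.01,0.02,-0.01],"rotation": [0,0,0]},
    {"grip": 1,"dp": [-0.01,0.03,-0.01],"rotation": [0,0,0]},
    {"grip": 1,"dp": [-0.01,0.03,-0.005],"rotation": [0,0,0]},
    {"grip": 1,"dp": [-0.01,0.03,0],"rotation": [0,0,0]},
    {"grip": 1,"dp": [0,0.03,0],"rotation": [0,0,0]},
    {"grip": 1,"dp": [0,0.02,0],"rotation": [0,0,0]},
    {"grip": 1,"dp": [0,0,0],"rotation": [0,0,0]},
    {"grip": 1,"dp": [0,0,0],"rotation": [0,0,0]}
  ]
}}

```text
time_s: 18.38
tool_pos: [0.6601, 0.1609, 0.3772]
tool_rot: [173.1, -12.6, 60.8]
force: [-0.8, 0.0, -0.3]
grip_width: 0.0004
```

```bash
python3 - <<'E'
from h import *
o=env.get_obs(); print(o['time_s'],o['tool_pos'],o['force'],o['joint_velocities'].round(1))
s=env.read_camera("side");t=env.read_camera("top"); cv2.imwrite("pics/s12.png",s[:,:,::-1]);cv2.imwrite("pics/t12.png",t[:,:,::-1])
w=np.hstack([cv2.resize(i,(400,400),interpolation=cv2.INTER_CUBIC) for i in(s[70:350,190:470],t[100:300,150:450])])
cv2.imwrite("pics/p12.png",np.clip(255*(w/255.)**.6,0,255)[:,:,::-1].astype(np.uint8))
for n,f,r in(("side","s12",(175,205,315,370)),("side","s12",(100,160,345,390)),("side","s12",(215,275,345,378)),("side","s12",(240,290,205,265))):
    A=cv2.imread(f"pics/{n}0.png",0)[r[0]:r[1],r[2]:r[3]].astype(np.float32);B=cv2.imread(f"pics/{f}.png",0)[r[0]:r[1],r[2]:r[3]].astype(np.float32)
    print(n,r,cv2.phaseCorrelate(A,B),np.abs(A-B).mean())
E
```

```text
18.3833 [0.6601 0.1609 0.3772] [-0.8154  0.0463 -0.3417] [ 1.3  1.7  0.8 -1.3  1.  -0.4  0.2]
side (175, 205, 315, 370) ((0.04689119435484557, -0.043641065210586305), 1.0230583008130392) 4.2824244
side (100, 160, 345, 390) ((0.24947743750229634, 0.005900172416378524), 0.5144817523603086) 22.124445
side (215, 275, 345, 378) ((0.049548811908334045, 0.16758801286100322), 0.823240844629429) 5.9974747
side (240, 290, 205, 265) ((0.02221574267188231, 0.05584583135501475), 1.0191902311642964) 7.5323334
```

View pics/p12.png

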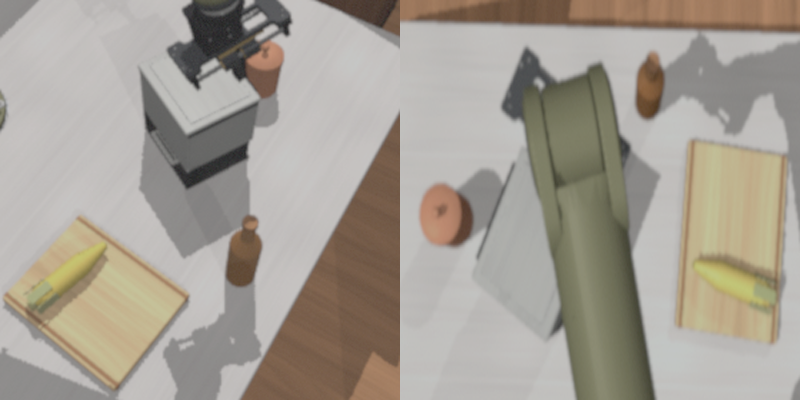

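The final views show the lid shut flat, the pedal up and the cob gone from the board. The ear, bottle and canister are in place, and the arm is clear of everything (0.377 m up, no contact force). Handing in.

```bash
python3 - <<'E'
from cell import env
print(env.sign_off())
E
```

```text
the job is handed in; nothing more can be done
None
```

The job is handed in at about 18.5 s of the allowed 67 s. I pressed the pedal to its stop so the lid stayed open by itself, dropped the cob into the bin, then pushed the lid from behind and it sank shut.

**Last checks**
- **Lid and cob:** The lid is flat shut and the pedal is up. The cob is off the board; I saw it inside the bin before shutting the lid, and the gripper then closed empty.
- **Bin:** Its base moved less than 0.1 px in the side view.
- **Ear and bottle:** They shifted less than 0.2 px in the side view.
- **Canister:** It looks in place by eye. My numeric check of it was not usable, because the gripper was partly in front of it.
- **Arm:** It is clear of everything and feels no contact force.

**What disagreed or went less well**
- **Finger length:** The real fingertips sit roughly 20 mm short of the reported TCP. My first pedal presses therefore missed the plate, and the tips lightly touched something, probably the bin wall, at about 5 N. I allowed for this in the later moves.
- **Hard stop:** When the pedal reached its stop, the reading rose in one row to about 80 N vertical and 59 N sideways, roughly 99 N in all. That is under the 120 N wrist limit, and I eased off at once.
- **Joint 6:** It came within 0.4° of its limit on the way over the lid, so I tilted the tool to bring it back.

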